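# Load the filter test tray and put it live

### The arm

A 6-joint arm with a two-finger parallel gripper is mounted at the origin on the work surface. World frame = base frame: x ahead of the robot, y to its left, z up, the work surface at z = 0. Lengths are in m, angles in rad, forces in N, time in s.
With the tool pointing down it reaches from about 0.375 to 0.9 m from the base axis. Payload 3.1 kg.
Tool frame: the origin (TCP) lies between the finger pads; the fingertips stand 19 mm ahead of it and the grasp point (between the pads) is the TCP; z points along the fingers, y is the line along which they close (so a half turn about z gives the same grasp; the last joint's range is limited). The gripper opens to 87 mm and grips with 3 to 60 N. Pads are 19 mm wide; open, the fingers measure 117 mm over their backs; the gripper's body (75 mm by 190 mm) begins 51 mm behind the grasp point.
Start: joints at [-1.484, 0.527, 1.433, -0, 1.181, -0.178], TCP at [0.164, -0.603, 0.242] pointing down, gripper open.
Joint ranges: [-3.08, 3.08], [-0.75, 2.2], [0.22, 2.44], [-1.43, 4.57], [0, 2.65], [-2.85, 2.85]. Speed limits (rad/s): [2.79, 2.79, 3.14, 3.14, 3.14, 3.14].

### API

Orientations are given as a unit quaternion [x, y, z, w].
In Python, from rig import telemetry, viewer, hand_in gives the robot as it stands. The module is installed in compiled form; this text tells all that it offers.
- The arm moves only by the shell command python3 -m creep 'ROWS' [FORCE]. ROWS is JSON, a list of rows, each an object with "translation": the shift along the tool's x, y, z in mm, a list of three; "roll": the turn about the tool's z in degrees; "gripper": the finger opening in mm, from 0 to 87. In form: [{"translation": [tx, ty, tz], "roll": roll, "gripper": gripper}, ...]. A call has 1 to 5 rows; each row is the pose to reach, as a shift and turn from the pose commanded when the call began, along the tool's axes at that moment; what a row does not reach only later rows make up. A row lasts 1/12 s, in which the tool goes at most 41.7 mm and 7.16 degrees, less where a joint would pass 70% of its speed; a pose out of reach is approached as far as the arm can. A call with a gripper value outside its range is refused whole. The fingers move at their own pace and stop on an object; FORCE is the grip in N (left out, the last holds). Time passes only in rows, so rows that repeat a pose let the fingers close. It gives the time, the measured TCP pose, the force, the opening and the grip force at its end, in the units of the state.
- telemetry.get_obs(): the state, without advancing time (a new reading comes with each control period).
- viewer.camera(name): name is "scene" or "top" or "wrist"; returns the picture (384x512x3 uint8, blue, green, red); there is no depth.
- viewer.camera_info(name): a dict with "intrinsics" (3x3 intrinsics, pixels), "rvec" (rotation vector, rad) and "tvec" (3), from world to camera coordinates, as OpenCV has them; the wrist camera has in their place "hand_eye" (4x4, takes a point from camera to tool coordinates, whose origin is the TCP and whose axes are the flange's). Camera axes: x right, y down, z forward; pixel columns grow to the right and rows downward; lengths in m; the calibration is good to about 2 mm. A picture is of the moment at which its call begins: read the wrist's pose just before it. camera_info takes no time and is no camera call.
- hand_in(): hands the job in; it is judged then, once.
Trained networks look in the newest picture that a camera, given by its name, has taken for a name from the list of things; names that differ only in an ending like _2 or _b are one class to them, and where a whole thing is asked for, a point or a joint stands for the part that bears it (a point fixed in the world has none). Each returns a list of dicts, best first, with "p" (0 to 1); they miss things now and then, are a little off and sometimes report something else, mostly with a low value. They report only what shows in the picture. A call takes as long as a camera call. They do not tell look-alikes from the thing itself.
- viewer.recognise(camera, thing): "bbox" ([left, top, width, height] in pixels, round what is visible of it).
The state is a dict: "time": time; "q": joint angles; "joint_velocities": joint speeds; "joint_torque": joint torques, N m; "position": TCP position; "tool_rot": TCP orientation; "ft_force": force on the tool from outside, world axes, zero at the start; "moment": the same for the moment, N m; "grip_width": finger opening in m; "grip_force": force on a finger pad.
Only numpy, scipy, OpenCV 4.12 (cv2) and the standard library are available. Lean on these libraries where they do the work, as an engineer would, in place of code of your own. Each camera call takes 0.05 s, during which the arm holds its last target. There are 200 camera calls.

### The job

The output selector was left live: press its knob down and turn it to standby (green dot), free the orange clamp knob on the test tray and draw the blue stop fully back. Lay every filter module on the bench flat in the tray's channel, long side along it, slide the stop up until the whole row is closed tight between end wall and stop, and turn the clamp knob fully tight. Last of all, press and turn the selector back to live (red dot) and let it spring up; leave everything else on the bench where it is.

Things in the scene. Friction and masses are not known exactly. Their poses are not given: they have to be found in the camera images.
- selector_grip (a point): output selector: black knob (disc 52 mm wide, upright bar 50 x 14 mm, 25 mm tall on it) on top of the fixed cream output unit (110 x 150 x 58 mm). The point is on the turning axis, 12 mm above the disc, 13 mm below the bar's top, 91 mm above the table when up; it turns and sinks with the knob. x along the bar, -x towards its white pointer, z up.
- selector (a joint): angle of the selector, rad, growing clockwise seen from above: 0 = standby (pointer at the green dot), 1.2 = live (red dot), hard stops at both. While up it is locked in either position (0.04 rad play); it turns only while pressed at least 7 mm down, then almost freely.
- selector_press (a joint): how far the selector is pressed down, m: 0 = up, 0.010 = bottomed. A spring pushes it up: 4 N at the top, 9 N at the bottom. Let go in standby or live it pops up; in between it stays caught down.
- tray_wall (a point): test tray: aluminium plate 110 x 360 x 12 mm fixed on the bench, with a channel 50 mm wide between two steel strips 6 mm high. The point is on the channel floor (12 mm above the table), mid-channel, at the inner face of the fixed blue end wall (100 mm wide, 40 mm tall above the floor). y runs along the channel from the wall to the stop, x across, z up.
- stop_face (a point): sliding stop: blue block 100 mm wide, 44 mm deep, 41 mm tall, across the channel. The point is on its face towards the end wall, mid-channel, at floor height; axes as tray_wall; the block lies behind it (0 to +44 mm in y).
- stop (a joint): travel of the stop along the tray, m: the clear gap between end wall and stop face is 0.070 + this value. 0.21 = fully back (gap 280 mm). Slides with 1 to 3 N when the clamp is free; held (to about 15 N) when tight.
- clamp_grip (a point): clamp knob on top of the stop, axis 22 mm behind the stop's face: orange disc 52 mm wide, 7 mm thick, with an upright bar 50 x 14 mm, 24 mm tall. The point is on the axis, 12 mm above the disc and 12 mm below the bar's top (74 mm above the table). x along the bar, z up; it turns and travels with the knob. The stop can be pulled along by this knob.
- clamp (a joint): angle of the clamp knob, rad, growing counter-clockwise seen from above: 0 = fully tight (white pointer at the yellow mark), above 1.0 = free, 1.4 = end of turn. Stays where it is left; stiff, about 0.25 N m while tightening.
- module1: filter module, absent in some starts: milled aluminium block with a blue band, 44 mm (x) by 60 mm (y) by 38 mm tall, 0.15 to 0.3 kg, on top brass screws and two brass stubs 8 mm high, 22 mm either side of the middle along y. Origin: centre of its underside, z up. Grip it across the 44 mm; its 60 mm side goes along the channel, either way round.
- module2: filter module, absent in some starts: milled aluminium block with a blue band, 44 mm (x) by 60 mm (y) by 38 mm tall, 0.15 to 0.3 kg, on top brass screws and two brass stubs 8 mm high, 22 mm either side of the middle along y. Origin: centre of its underside, z up. Grip it across the 44 mm; its 60 mm side goes along the channel, either way round.
- module3: filter module, absent in some starts: milled aluminium block with a blue band, 44 mm (x) by 60 mm (y) by 38 mm tall, 0.15 to 0.3 kg, on top brass screws and two brass stubs 8 mm high, 22 mm either side of the middle along y. Origin: centre of its underside, z up. Grip it across the 44 mm; its 60 mm side goes along the channel, either way round.
- module4: filter module, absent in some starts: milled aluminium block with a blue band, 44 mm (x) by 60 mm (y) by 38 mm tall, 0.15 to 0.3 kg, on top brass screws and two brass stubs 8 mm high, 22 mm either side of the middle along y. Origin: centre of its underside, z up. Grip it across the 44 mm; its 60 mm side goes along the channel, either way round.
- screwdriver: bystander: yellow screwdriver, 180 mm long, lying to the right of the tray; leave alone
- tuning_tool: bystander: short yellow screwdriver, 120 mm long, lying between the tray and the modules; origin under its middle; leave alone
- pliers: bystander: blue-handled pliers, 120 mm long; leave alone
- solder_reel: bystander: grey reel, 60 mm diameter, 46 mm tall; leave alone
- flux_bottle: bystander: white bottle, 44 mm diameter, 100 mm tall; leave alone
Not all that is in view belongs to the job. Leave any turquoise look-alike of the module2 alone.

How it is judged:
By the outcome, as a careful person would: the job done as asked, in the order asked, and still so for the second after the job is handed in, with the robot touching nothing.
Of module1, module2, module3, module4 only 2 to 4 are there at a start; the rules pass over those that are not, and their reading is None.
At some moment in a run one of module1, module2, module3, module4 may be knocked a few centimetres aside while the robot is not near it.
It also fails if it takes over 210 s, if anything falls off the work surface, if the arm or the gripper's body presses on something with over 40 N, if the wrist force passes 120 N, or if a joint passes its speed limit or range.

## Working session

There is one attempt and no reset: what is moved stays moved. The work goes in short steps, Python scripts to look and compute and a shell command to move; the robot and the scene stay as the last step left them, time stands still between calls to the robot, and variables do not carry over. Pictures are saved under pics/ and viewed, at most 14 in all, crops included, and the job is handed in when it is done.

```bash
mkdir -p pics; python3 - <<'E'
from rig import telemetry, viewer
import cv2,numpy as np
o=telemetry.get_obs()
print({k:np.round(v,4).tolist() if v is not None else None for k,v in o.items()})
for c in("scene","top"):
    im=viewer.camera(c); cv2.imwrite(f"pics/{c}0.png",im)
    i=viewer.camera_info(c); print(c,{k:np.round(v,4).tolist() for k,v in i.items()})
    for t in("module1","selector_grip","stop","clamp_grip","tuning_tool","solder_reel","flux_bottle","pliers","screwdriver"):
        print(c,t,[(np.round(d["bbox"]).astype(int).tolist(),round(d["p"],2)) for d in viewer.recognise(c,t)])
print({k:np.round(v,4).tolist() for k,v in viewer.camera_info("wrist").items()})
E
```

```text
{'time': 0.0, 'q': [-1.4845, 0.5285, 1.4339, 0.0, 1.1814, -0.1785], 'joint_velocities': [-0.0008, -0.0012, 0.0, 0.0006, -0.001, -0.0008], 'joint_torque': [0.0021, -44.0027, -17.6596, 0.0634, 0.0583, -0.0002], 'position': [0.1635, -0.6025, 0.2406], 'tool_rot': [0.9913, 0.132, 0.0001, -0.0011], 'ft_force': [-0.5238, 0.3386, 0.1158], 'moment': [0.0148, 0.0059, 0.0417], 'grip_force': 0.0, 'grip_width': 0.0871}
scene {'intrinsics': [[461.6604, 0.0, 255.0687], [0.0, 461.6604, 188.4799], [0.0, 0.0, 1.0]], 'rvec': [0.8135, 2.4812, -1.185], 'tvec': [0.458, -0.1583, 1.7699]}
scene module1 [([288, 240, 22, 27], 0.95), ([322, 230, 30, 23], 0.95), ([301, 194, 24, 22], 0.71), ([306, 271, 21, 25], 0.6)]
scene selector_grip [([211, 174, 32, 25], 0.6)]
scene stop [([210, 175, 30, 27], 0.94)]
scene clamp_grip [([217, 175, 21, 17], 0.66)]
scene tuning_tool [([300, 220, 20, 12], 0.61), ([209, 171, 30, 29], 0.54)]
scene solder_reel [([354, 274, 26, 23], 0.56)]
scene flux_bottle [([222, 238, 21, 30], 0.95)]
scene pliers [([380, 238, 45, 42], 0.86), ([210, 174, 28, 23], 0.19)]
scene screwdriver [([175, 132
[... 259 characters left out ...]
 23, 26], 0.61), ([163, 213, 22, 18], 0.6)]
top selector_grip [([378, 221, 20, 17], 0.6), ([204, 185, 11, 38], 0.35)]
top stop [([289, 158, 20, 35], 0.66)]
top clamp_grip [([290, 166, 16, 16], 0.6)]
top tuning_tool [([205, 194, 11, 29], 0.69)]
top solder_reel [([103, 195, 25, 18], 0.64)]
top flux_bottle [([208, 118, 18, 21], 0.66)]
top pliers [([99, 252, 49, 19], 0.81), ([218, 231, 22, 17], 0.75)]
top screwdriver [([411, 184, 6, 28], 0.74), ([174, 177, 24, 16], 0.46)]
{'intrinsics': [[283.1519, 0.0, 253.4375], [0.0, 283.1519, 192.013], [0.0, 0.0, 1.0]], 'hand_eye': [[-0.0006, -0.9665, -0.2568, 0.0694], [1.0, -0.001, 0.0015, 0.0006], [-0.0017, -0.2568, 0.9665, -0.1434], [0.0, 0.0, 0.0, 1.0]]}
```

```bash
python3 - <<'E'
import cv2
a=cv2.imread("pics/top0.png")[100:290,80:440]; cv2.imwrite("pics/top0c.png",cv2.resize(a,None,fx=2.2,fy=2.2,interpolation=3))
a=cv2.imread("pics/scene0.png")[115:315,160:440]; cv2.imwrite("pics/scene0c.png",cv2.resize(a,None,fx=2.8,fy=2.8,interpolation=3))
E
```

```text
(no output)
```

View pics/top0c.png

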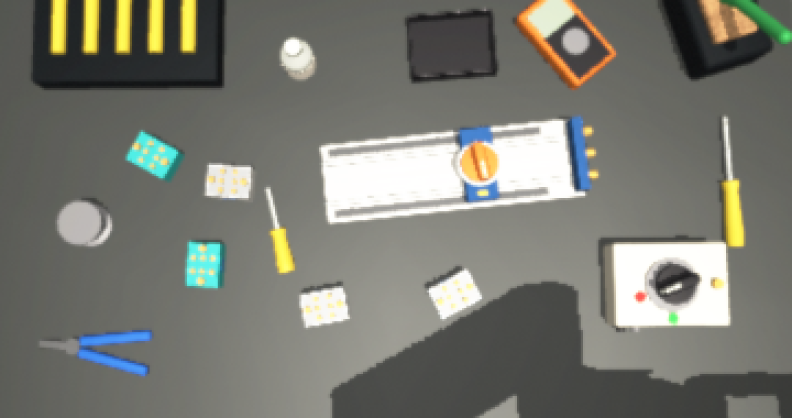

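View pics/scene0c.png

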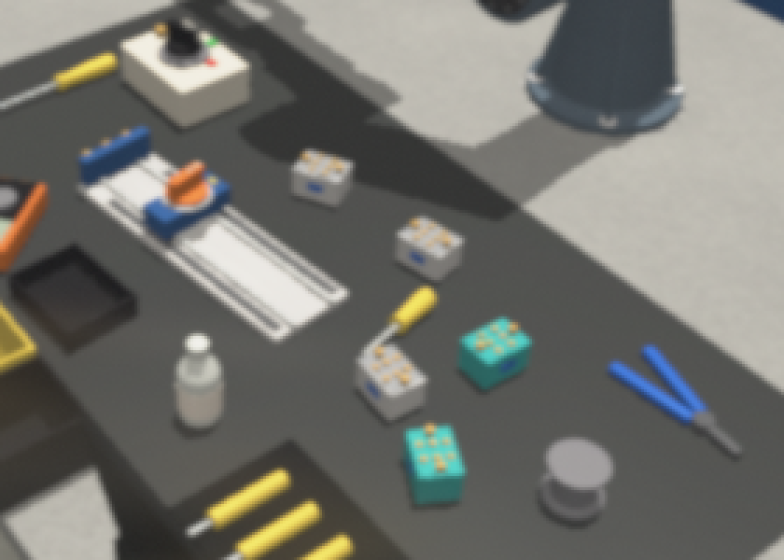

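Scene (top crop): the selector at (672,284) has its pointer towards the red dot, so it is live. The clamp is at (480,163), with the end wall on the right at (580,152). There are three silver modules at (229,181), (324,305) and (455,293). The two turquoise blocks at (153,155) and (204,265) are look-alikes and stay put.

```bash
cat > lib.py <<'E'
import numpy as np, cv2
from scipy.spatial.transform import Rotation as R
from rig import telemetry, viewer
INFO={c:viewer.camera_info(c) for c in("scene","top","wrist")}
def cam(c,o=None):
    """K, R, t world->cam"""
    i=INFO[c]; K=np.array(i["intrinsics"])
    if c!="wrist": return K,cv2.Rodrigues(np.array(i["rvec"],float))[0],np.array(i["tvec"],float).ravel()
    o=o or telemetry.get_obs(); T=np.eye(4); T[:3,:3]=R.from_quat(o["tool_rot"]).as_matrix(); T[:3,3]=o["position"]
    W=np.linalg.inv(T@np.array(i["hand_eye"])); return K,W[:3,:3],W[:3,3]
def ray(C,p):
    K,r,t=C; d=r.T@np.linalg.solve(K,[p[0],p[1],1.]); return -r.T@t,d
def onz(C,p,z):
    c,d=ray(C,p); return c+d*(z-c[2])/d[2]
def tri(*obs):
    A=0;b=0
    for C,p in obs:
        c,d=ray(C,p); d=d/np.linalg.norm(d); M=np.eye(3)-np.outer(d,d); A=A+M; b=b+M@c
    return np.linalg.solve(A,b)
def proj(C,X):
    K,r,t=C; q=K@(r@np.asarray(X,float)+t); return q[:2]/q[2]
def yaw(o): 
    m=R.from_quat(o["tool_rot"]).as_matrix(); return np.degrees(np.arctan2(m[1,0],m[0,0]))
def go(x=None,y=None,z=None,yw=None,o=None):
    o=o or telemetry.get_obs(); p=np.array(o["position"]); a=yaw(o)
    t=np.array([v if v is not None else q for v,q in zip((x,y,z),p)])
    m=R.from_quat(o["tool_rot"]).as_matrix()
    s=(m.T@(t-p)*1000).round(1); 
    roll=0 if yw is None else round(-((yw-a+180)%360-180),1)
    print("shift",s.tolist(),"roll",roll,"rows",max(np.linalg.norm(s)/41.7,abs(roll)/7.16).round(1)); return s,roll
def st():
    o=telemetry.get_obs(); print("t",round(o["time"],2),"p",np.round(o["position"],4).tolist(),"yaw",round(yaw(o),2),"w",round(o["grip_width"]*1000,1),"gf",round(o["grip_force"],1),"F",np.round(o["ft_force"],1).tolist(),"q",np.round(o["q"],2).tolist()); return o
def shot(c,name):
    o=telemetry.get_obs(); im=viewer.camera(c); cv2.imwrite(f"pics/{name}.png",im); return im,cam(c,o)
E
python3 - <<'E'
from lib import *
T=cam("top")
f=lambda u,v:(80+u/2.2,100+v/2.2)
for n,p,z in [("selector",(674,284),.091),("red",(640,297),.058),("green",(673,318),.058),("clamp",(480,163),.06),("wall top in",(573,152),.052),("m1",(229,181),.038),("m2",(324,305),.038),("m3",(455,293),.038),("tool",(281,230),0.01),("trayTL",(321,147),.012),("trayBL",(330,221),.012),("trayBR",(584,195),.012),("trayTR",(572,120),.012),("bottle",(297,58),.1),("reel",(82,221),.046),("turq1",(153,155),.038),("turq2",(204,265),.038)]:
    print(n,onz(T,f(*p),z).round(3))
im=cv2.imread("pics/top0.png")
im,C=shot("wrist","w0")
E
```

```text
selector [ 0.459 -0.333  0.091]
red [ 0.442 -0.299  0.058]
green [ 0.414 -0.341  0.058]
clamp [ 0.621 -0.09   0.06 ]
wall top in [ 0.637 -0.217  0.052]
m1 [0.601 0.251 0.038]
m2 [0.432 0.12  0.038]
m3 [ 0.448 -0.056  0.038]
tool [0.536 0.183 0.01 ]
trayTL [0.652 0.127 0.012]
trayBL [0.548 0.115 0.012]
trayBR [ 0.582 -0.239  0.012]
trayTR [ 0.688 -0.225  0.012]
bottle [0.756 0.151 0.1  ]
reel [0.547 0.449 0.046]
turq1 [0.638 0.356 0.038]
turq2 [0.487 0.283 0.038]
```

View pics/w0.png

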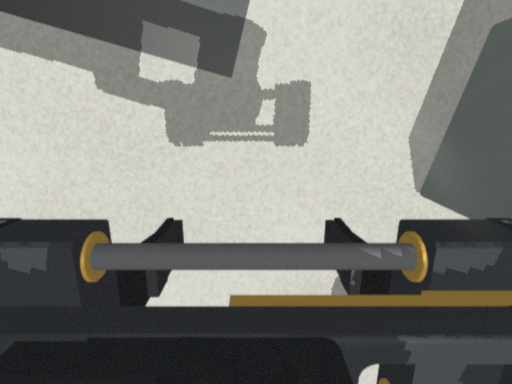

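```bash
python3 - <<'E'
from lib import *
go(.441,-.297,.26,-63)
E
```

```text
shift [347.9, -222.9, -18.4] roll 78.2 rows 10.9
```

```bash
python3 -m creep '[{"translation":[174,-111,-9],"roll":0,"gripper":87},{"translation":[174,-111,-9],"roll":0,"gripper":87},{"translation":[174,-111,-9],"roll":0,"gripper":87},{"translation":[174,-111,-9],"roll":0,"gripper":87},{"translation":[174,-111,-9],"roll":35,"gripper":87}]' >/dev/null
python3 -m creep '[{"translation":[174,-111,-9],"roll":26,"gripper":87},{"translation":[174,-111,-9],"roll":26,"gripper":87},{"translation":[174,-111,-9],"roll":26,"gripper":87},{"translation":[174,-111,-9],"roll":26,"gripper":87},{"translation":[174,-111,-9],"roll":26,"gripper":87}]'
python3 - <<'E'
from lib import *
st(); go(.441,-.297,.26,-63)
E
```

```text
time: 1.88
position: [0.4502, -0.3231, 0.2594]
tool_rot: [0.988, -0.156, 0.0, 0.0]
ft_force: [0.6, -1.0, 0.3]
grip_width: 0.0868
grip_force: 0.0
t 1.88 p [0.4502, -0.3231, 0.2594] yaw -17.96 w 86.8 gf 0.0 F [0.6, -1.0, 0.3] q [-0.82, 0.41, 1.59, -0.0, 1.14, 1.06]
shift [-16.8, -22.0, -0.7] roll 45.0 rows 6.3
```

```bash
python3 -m creep '[{"translation":[-17,-22,0],"roll":7,"gripper":87},{"translation":[-17,-22,0],"roll":14,"gripper":87},{"translation":[-17,-22,0],"roll":21,"gripper":87},{"translation":[-17,-22,0],"roll":28,"gripper":87},{"translation":[-17,-22,0],"roll":35,"gripper":87}]' >/dev/null
python3 -m creep '[{"translation":[0,0,0],"roll":7,"gripper":87},{"translation":[0,0,0],"roll":10,"gripper":87},{"translation":[0,0,0],"roll":10,"gripper":87},{"translation":[0,0,0],"roll":10,"gripper":87}]' >/dev/null
python3 - <<'E'
from lib import *
st(); im,C=shot("wrist","w1"); cv2.imwrite("pics/w1c.png",cv2.resize(im[:260],None,fx=1.5,fy=1.5,interpolation=3))
np.save("C1.npy",np.hstack([C[1],C[2][:,None]]))
E
```

```text
t 2.63 p [0.4396, -0.2981, 0.2591] yaw -62.61 w 87.0 gf 0.0 F [0.3, 0.5, 0.1] q [-0.81, 0.38, 1.65, 0.0, 1.11, 1.86]
```

View pics/w1c.png

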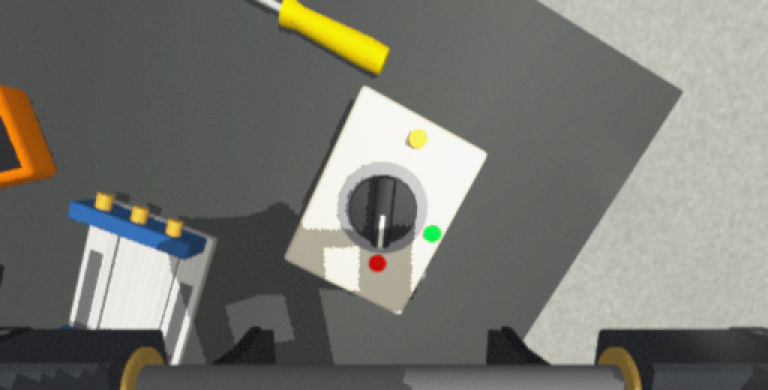

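The wrist view (1.5x) shows the selector disc centred near (382,211). Its white pointer runs to (380,247), at the red dot (377,263), so it is live; the green dot is at (432,233).

```bash
python3 - <<'E'
from lib import *
H=np.load("C1.npy"); C=(np.array(INFO["wrist"]["intrinsics"]),H[:,:3],H[:,3])
f=lambda u,v:(u/1.5,v/1.5)
P=lambda p,z:onz(C,f(*p),z)
c=P((382,211),.079); r=P((377,263),.058); g=P((432,233),.058)
a=P((382,215),.104); b=P((380,247),.104)
ang=lambda d:np.degrees(np.arctan2(d[1],d[0]))
print("disc",c,"red",ang(r-c),"green",ang(g-c),"ptr",ang(b-a),"end",b, "disc w",np.linalg.norm(P((347,211),.079)-P((417,211),.079)))
print([(d["bbox"],d["p"]) for d in viewer.recognise("wrist","selector_grip")])
go(c[0],c[1],.20)
E
```

```text
disc [ 0.45836647 -0.33905829  0.079     ] red 112.18235114015852 green -177.992686607857 ptr 113.80102329846972 end [ 0.44903585 -0.31774335  0.104     ] disc w 0.052625662234736845
[([233.6, 115.5, 43.2, 51.1], 0.82)]
shift [45.0, 2.1, 59.0] roll 0 rows 1.8
```

```bash
python3 -m creep '[{"translation":[10,40,0],"roll":3.5,"gripper":60},{"translation":[10,40,0],"roll":3.5,"gripper":60},{"translation":[10,40,0],"roll":3.5,"gripper":60},{"translation":[10,40,0],"roll":3.5,"gripper":60}]' >/dev/null
python3 - <<'E'
from lib import *
st(); im,C=shot("wrist","w2"); 
H=np.load("C1.npy"); C0=(C[0],H[:,:3],H[:,3])
d=viewer.recognise("wrist","selector_grip"); print([(e["bbox"],e["p"]) for e in d])
b=d[0]["bbox"]; 
# disc centre by dark blob
def blob(im):
    m=(im.max(2)<75).astype(np.uint8); m[225:]=0; n,l,s,c=cv2.connectedComponentsWithStats(m); return s,c
for e,i in((b,im),([233.6,115.5,43.2,51.1],cv2.imread("pics/w1.png"))):
    x,y,w,h=map(int,e); g=cv2.medianBlur(cv2.cvtColor(i,6),3)
    print(cv2.HoughCircles(g[y-15:y+h+15,x-15:x+w+15],cv2.HOUGH_GRADIENT,1,20,param1=80,param2=12,minRadius=18,maxRadius=30),x-15,y-15)
pt=tri((C0,(233.6+21.6,115.5+25.5)),(C,(b[0]+b[2]/2,b[1]+b[3]/2))); print(pt)
cv2.imwrite("pics/w2c.png",cv2.resize(im[60:230,130:350],None,fx=3,fy=3,interpolation=3))
go(pt[0],pt[1],.2)
E
```

```text
t 3.07 p [0.4086, -0.3254, 0.259] yaw -66.22 w 68.0 gf 0.0 F [0.6, 0.6, -0.3] q [-0.89, 0.37, 1.67, 0.0, 1.11, 1.84]
[([194.4, 129.1, 47.0, 46.6], 0.85)]
[[[39.5 33.5 29.4]]] 179 114
[[[36.5 38.5 23.2]]] 218 100
[ 0.45769571 -0.33910701  0.0824409 ]
shift [32.7, -38.8, 59.0] roll 0 rows 1.9
```

View pics/w2c.png

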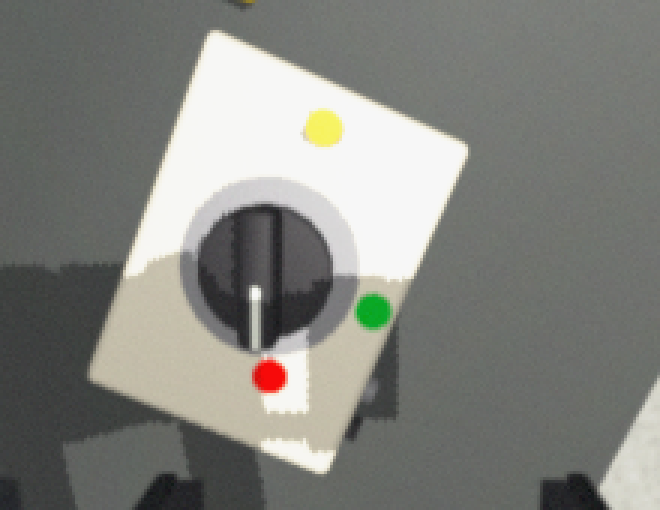

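The crop shows the bar vertical in the image at this yaw, pointer at the red dot, and the triangulated height of 82 mm agrees with the text. I'm descending to grip it.

```bash
python3 -m creep '[{"translation":[33,-39,0],"roll":0,"gripper":45},{"translation":[33,-39,60],"roll":0,"gripper":45},{"translation":[33,-39,110],"roll":0,"gripper":45},{"translation":[33,-39,118],"roll":0,"gripper":45},{"translation":[33,-39,118],"roll":0,"gripper":45}]' >/dev/null
python3 - <<'E'
from lib import *
st(); go(.458,-.339,.102)
E
```

```text
t 3.58 p [0.4549, -0.3353, 0.1342] yaw -66.1 w 46.1 gf 0.0 F [-1.3, 1.0, -0.8] q [-0.83, 0.6, 1.67, 0.0, 0.89, 1.89]
shift [5.1, -1.4, 32.1] roll 0 rows 0.8
```

```bash
python3 -m creep '[{"translation":[0,0,0],"roll":0,"gripper":45},{"translation":[0,0,0],"roll":0,"gripper":45}]' >/dev/null
python3 - <<'E'
from lib import *
st(); go(.458,-.339,.102)
E
```

```text
t 3.75 p [0.4588, -0.3403, 0.1425] yaw -66.15 w 45.1 gf 0.0 F [1.5, 0.3, 0.8] q [-0.83, 0.59, 1.66, 0.0, 0.89, 1.89]
shift [-1.6, 0.2, 40.5] roll 0 rows 1.0
```

Settling takes about two rows. I descend slowly, then close.

```bash
python3 -m creep '[{"translation":[-1,0,15],"roll":0,"gripper":45},{"translation":[-1,0,28],"roll":0,"gripper":45},{"translation":[-1,0,40],"roll":0,"gripper":45},{"translation":[-1,0,40],"roll":0,"gripper":45},{"translation":[-1,0,40],"roll":0,"gripper":45}]'
python3 -m creep '[{"translation":[0,0,0],"roll":0,"gripper":10},{"translation":[0,0,0],"roll":0,"gripper":10},{"translation":[0,0,0],"roll":0,"gripper":10},{"translation":[0,0,0],"roll":0,"gripper":10},{"translation":[0,0,0],"roll":0,"gripper":10}]' 15
python3 -c "
from lib import *
st()"
```

```text
time: 4.17
position: [0.4582, -0.3398, 0.1033]
tool_rot: [0.838, -0.546, 0.002, 0.0]
ft_force: [0.1, -0.1, -0.1]
grip_width: 0.0446
grip_force: 0.0
time: 4.58
position: [0.4574, -0.339, 0.1014]
tool_rot: [0.838, -0.546, 0.0, 0.0]
ft_force: [-0.2, 0.3, 0.3]
grip_width: 0.0198
grip_force: 0.0
t 4.58 p [0.4574, -0.339, 0.1014] yaw -66.2 w 19.8 gf 0.0 F [-0.2, 0.3, 0.3] q [-0.83, 0.65, 1.69, 0.0, 0.8, 1.89]
```

```bash
python3 -m creep '[{"translation":[0,0,0],"roll":0,"gripper":8},{"translation":[0,0,0],"roll":0,"gripper":8},{"translation":[0,0,0],"roll":0,"gripper":8},{"translation":[0,0,0],"roll":0,"gripper":8}]' 20
python3 -m creep '[{"translation":[0,0,4],"roll":0,"gripper":8},{"translation":[0,0,8],"roll":0,"gripper":8},{"translation":[0,0,11],"roll":0,"gripper":8},{"translation":[0,0,12],"roll":0,"gripper":8},{"translation":[0,0,12],"roll":0,"gripper":8}]'
```

```text
time: 4.92
position: [0.4585, -0.3383, 0.1014]
tool_rot: [0.837, -0.547, 0.001, -0.001]
ft_force: [4.1, 2.9, 2.1]
grip_width: 0.0138
grip_force: 20.0
time: 5.33
position: [0.4586, -0.3384, 0.091]
tool_rot: [0.837, -0.546, 0.001, -0.001]
ft_force: [1.6, 4.7, 13.0]
grip_width: 0.0139
grip_force: 20.0
```

```bash
python3 -m creep '[{"translation":[0,0,0],"roll":-6,"gripper":8},{"translation":[0,0,0],"roll":-12,"gripper":8},{"translation":[0,0,0],"roll":-18,"gripper":8},{"translation":[0,0,0],"roll":-24,"gripper":8},{"translation":[0,0,0],"roll":-30,"gripper":8}]'
python3 -m creep '[{"translation":[0,0,0],"roll":-6,"gripper":8},{"translation":[0,0,0],"roll":-12,"gripper":8},{"translation":[0,0,0],"roll":-18,"gripper":8},{"translation":[0,0,0],"roll":-24,"gripper":8},{"translation":[0,0,0],"roll":-30,"gripper":8}]'
python3 -m creep '[{"translation":[0,0,0],"roll":-5,"gripper":8},{"translation":[0,0,0],"roll":-9.5,"gripper":8},{"translation":[0,0,0],"roll":-9.5,"gripper":8},{"translation":[0,0,0],"roll":-9.5,"gripper":8}]'
python3 -c "
from lib import *
o=st();print(o['moment'])"
```

```text
time: 5.75
position: [0.4583, -0.3386, 0.091]
tool_rot: [0.951, -0.309, 0.001, -0.0]
ft_force: [1.5, 3.5, 12.8]
grip_width: 0.0139
grip_force: 20.0
time: 6.17
position: [0.4582, -0.3389, 0.091]
tool_rot: [0.999, -0.052, 0.001, 0.0]
ft_force: [0.6, 3.7, 12.6]
grip_width: 0.0139
grip_force: 20.0
time: 6.5
position: [0.4583, -0.339, 0.091]
tool_rot: [1.0, 0.028, 0.001, 0.0]
ft_force: [1.0, 3.3, 12.8]
grip_width: 0.0144
grip_force: 20.3
t 6.5 p [0.4583, -0.339, 0.091] yaw 3.16 w 14.4 gf 20.3 F [1.0, 3.3, 12.8] q [-0.83, 0.67, 1.69, 0.0, 0.78, 0.68]
[ 0.62791291 -0.13691212 -0.38016931]
```

```bash
python3 -m creep '[{"translation":[0,0,-6],"roll":1,"gripper":8},{"translation":[0,0,-11],"roll":1,"gripper":8},{"translation":[0,0,-11],"roll":1,"gripper":50},{"translation":[0,0,-11],"roll":1,"gripper":50},{"translation":[0,0,-11],"roll":1,"gripper":50}]'
python3 -m creep '[{"translation":[0,0,0],"roll":0,"gripper":60},{"translation":[0,0,-30],"roll":0,"gripper":60},{"translation":[0,0,-70],"roll":0,"gripper":60},{"translation":[0,0,-110],"roll":0,"gripper":60},{"translation":[0,0,-150],"roll":0,"gripper":60}]'
python3 - <<'E'
from lib import *
st(); go(.56,-.09,.26,5)
E
```

```text
time: 6.92
position: [0.4568, -0.3388, 0.0996]
tool_rot: [1.0, 0.02, -0.001, -0.0]
ft_force: [-1.0, 0.4, -0.7]
grip_width: 0.0265
grip_force: 0.0
time: 7.33
position: [0.4566, -0.3386, 0.2508]
tool_rot: [1.0, 0.02, -0.001, -0.001]
ft_force: [0.5, -1.1, -0.5]
grip_width: 0.0567
grip_force: 0.0
t 7.33 p [0.4566, -0.3386, 0.2508] yaw 2.29 w 56.7 gf 0.0 F [0.5, -1.1, -0.5] q [-0.83, 0.44, 1.56, -0.0, 1.14, 0.7]
shift [113.3, -244.2, -9.1] roll -2.7 rows 6.5
```

```bash
python3 -m creep '[{"translation":[80,-172,-9],"roll":0,"gripper":60},{"translation":[80,-172,-9],"roll":0,"gripper":60},{"translation":[80,-172,-9],"roll":0,"gripper":60},{"translation":[80,-172,-9],"roll":0,"gripper":60},{"translation":[80,-172,-9],"roll":-3,"gripper":60}]' >/dev/null
python3 -m creep '[{"translation":[33,-73,0],"roll":0,"gripper":60},{"translation":[33,-73,0],"roll":0,"gripper":60},{"translation":[33,-73,0],"roll":0,"gripper":60},{"translation":[33,-73,0],"roll":0,"gripper":60}]' >/dev/null
python3 - <<'E'
from lib import *
st(); im,C=shot("wrist","w3"); np.save("C3.npy",np.hstack([C[1],C[2][:,None]]))
print([(e["bbox"],e["p"]) for e in viewer.recognise("wrist","clamp_grip")],[(e["bbox"],e["p"]) for e in viewer.recognise("wrist","stop")])
cv2.imwrite("pics/w3c.png",cv2.resize(im[:260],None,fx=1.5,fy=1.5,interpolation=3))
E
```

```text
t 8.08 p [0.5564, -0.0861, 0.2585] yaw 5.55 w 60.4 gf 0.0 F [-0.6, -0.2, 0.4] q [-0.35, 0.42, 1.57, -0.0, 1.15, 1.12]
[([238.7, 96.3, 43.7, 49.1], 0.9)] [([237.4, 74.6, 49.5, 86.8], 0.75)]
```

View pics/w3c.png

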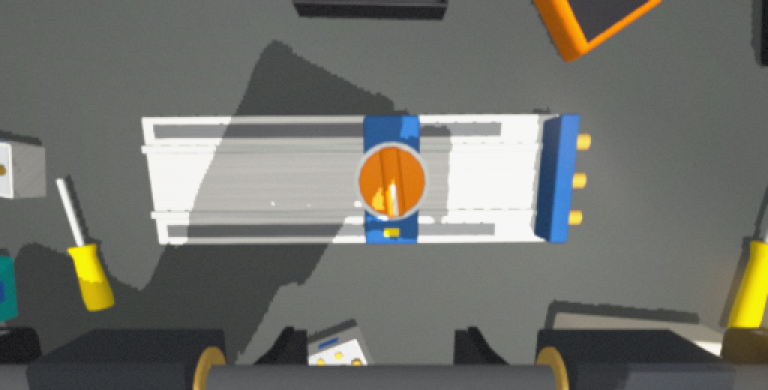

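The clamp knob is at (392,181) with its pointer on the yellow mark (392,232), so it is tight. The tray is horizontal in the image at yaw 5.5° and the end wall's inner face is at x≈540. Next, a second view for height.

```bash
python3 -m creep '[{"translation":[10,-40,0],"roll":0,"gripper":60},{"translation":[10,-40,0],"roll":0,"gripper":60},{"translation":[10,-40,0],"roll":0,"gripper":60},{"translation":[10,-40,0],"roll":0,"gripper":60}]' >/dev/null
python3 - <<'E'
from lib import *
st(); im,C=shot("wrist","w4"); np.save("C4.npy",np.hstack([C[1],C[2][:,None]]))
H=np.load("C3.npy"); C3=(C[0],H[:,:3],H[:,3])
d=viewer.recognise("wrist","clamp_grip"); print([(e["bbox"],e["p"]) for e in d]); b=d[0]["bbox"]
i3=cv2.imread("pics/w3.png")
def orange(i):
    h=cv2.cvtColor(i,cv2.COLOR_BGR2HSV); m=cv2.inRange(h,(5,150,90),(18,255,255)); m[225:]=0; m[:,:200]=0; m[:,300:]=0; m[:70]=0
    (x,y),r=cv2.minEnclosingCircle(cv2.findNonZero(m)); return x,y,r
x=orange(i3); print(x, onz(C3,x[:2],.062))
print("tri nn",tri((C3,(260.5,120.8)),(C,(b[0]+b[2]/2,b[1]+b[3]/2))))
f=lambda u,v:(u/1.5,v/1.5)
ang=lambda d:np.degrees(np.arctan2(d[1],d[0]))
P=lambda p,z:onz(C3,f(*p),z)
print("edge ang",ang(P((145,118),.012)-P((578,115),.012)),ang(P((160,243),.012)-P((566,241),.012)))
print("tray cross",P((150,148),.018),P((155,215),.018),P((520,148),.018),P((520,213),.018),"wall top edge",P((562,118),.052),P((547,241),.052))
cv2.imwrite("pics/w4c.png",cv2.resize(im[60:190,150:420],None,fx=2.9,fy=2.9,interpolation=3))
E
```

```text
t 8.57 p [0.5624, -0.0486, 0.2589] yaw 5.23 w 59.6 gf 0.0 F [-0.1, 0.0, -0.2] q [-0.28, 0.43, 1.57, -0.0, 1.15, 1.2]
[([270.2, 104.4, 41.6, 48.4], 0.56)]
(261.5, 121.0, 23.048959732055664) [ 0.62173472 -0.09043485  0.062     ]
tri nn [ 0.62206959 -0.08942431  0.05716076]
edge ang 95.8976207070524 95.78404758641787
tray cross [0.62897606 0.11823684 0.018     ] [0.5719544  0.11623041 0.018     ] [ 0.65956625 -0.19827207  0.018     ] [ 0.60501101 -0.20825302  0.018     ] wall top edge [ 0.68140816 -0.21606341  0.052     ] [ 0.58636593 -0.22331676  0.052     ]
```

View pics/w4c.png

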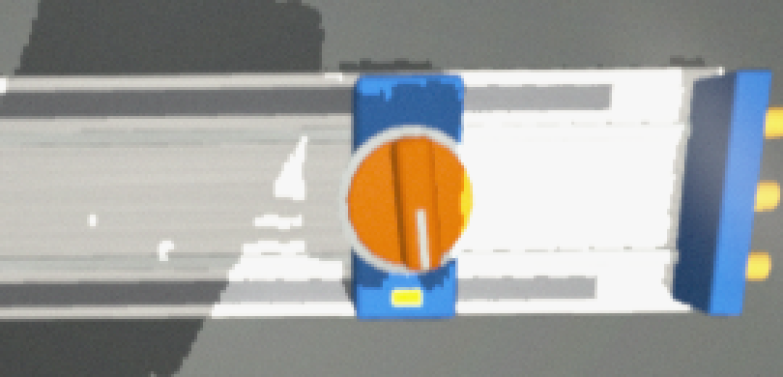

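```bash
python3 - <<'E'
from lib import *
H=np.load("C4.npy"); C=(np.array(INFO["wrist"]["intrinsics"]),H[:,:3],H[:,3])
P=lambda p,z:onz(C,(150+p[0]/2.9,60+p[1]/2.9),z)
ang=lambda d:np.degrees(np.arctan2(d[1],d[0]))
print("ptr",ang(P((419,210),.086)-P((425,268),.086)),"mark",P((407,297),.053))
a,b=P((690,75),.012),P((673,298),.012); print("wall base",a,b,ang(a-b),(a+b)/2)
a,b=P((740,70),.052),P((712,312),.052); print("wall top",a,b,ang(a-b),(a+b)/2)
for u in(100,600): 
    a,b=P((u,144 if u==100 else 124),.018),P((u,257 if u==100 else 250),.018); print("strips",a,b,(a+b)/2,np.linalg.norm(a-b))
go(.622,-.0902,.13,5)
E
```

```text
ptr 13.32744626392117 mark [ 0.5814301  -0.09432433  0.053     ]
wall base [ 0.68631191 -0.21419027  0.012     ] [ 0.58654655 -0.22740773  0.012     ] 7.546904004571039 [ 0.63642923 -0.220799    0.012     ]
wall top [ 0.68440801 -0.21623851  0.052     ] [ 0.58670268 -0.22655783  0.052     ] 6.029042031943667 [ 0.63555534 -0.22139817  0.052     ]
strips [0.63264524 0.04651121 0.018     ] [0.58209156 0.04508056 0.018     ] [0.6073684  0.04579588 0.018     ] 0.05057391856517788
strips [ 0.66150831 -0.17580887  0.018     ] [ 0.60631192 -0.18610215  0.018     ] [ 0.63391011 -0.18095551  0.018     ] 0.056147956605319585
shift [55.5, 46.5, 129.0] roll 0.2 rows 3.5
```

```bash
python3 -m creep '[{"translation":[55,46,0],"roll":-6,"gripper":50},{"translation":[55,46,40],"roll":-6,"gripper":50},{"translation":[55,46,80],"roll":-6,"gripper":45},{"translation":[55,46,129],"roll":-6,"gripper":45},{"translation":[55,46,129],"roll":-6,"gripper":45}]' >/dev/null
python3 -m creep '[{"translation":[0,0,0],"roll":0,"gripper":45},{"translation":[0,0,0],"roll":0,"gripper":45}]' >/dev/null
python3 - <<'E'
from lib import *
st(); go(.622,-.0902,.084)
E
```

```text
t 9.25 p [0.6217, -0.0887, 0.1303] yaw 11.25 w 45.1 gf 0.0 F [-0.6, 0.1, 1.3] q [-0.32, 0.67, 1.52, -0.0, 0.96, 1.06]
shift [0.0, 1.6, 46.3] roll 0 rows 1.1
```

```bash
python3 -m creep '[{"translation":[0,1.5,16],"roll":0,"gripper":40},{"translation":[0,1.5,32],"roll":0,"gripper":40},{"translation":[0,1.5,46],"roll":0,"gripper":40},{"translation":[0,1.5,46],"roll":0,"gripper":40},{"translation":[0,1.5,46],"roll":0,"gripper":40}]'
python3 -m creep '[{"translation":[0,0,0],"roll":0,"gripper":8},{"translation":[0,0,0],"roll":0,"gripper":8},{"translation":[0,0,0],"roll":0,"gripper":8},{"translation":[0,0,0],"roll":0,"gripper":8},{"translation":[0,0,0],"roll":0,"gripper":8}]' 40
python3 -m creep '[{"translation":[0,0,0],"roll":0,"gripper":8},{"translation":[0,0,0],"roll":0,"gripper":8},{"translation":[0,0,0],"roll":0,"gripper":8}]'
python3 -c "
from lib import *
o=st();print(o['moment'])"
```

```text
time: 9.67
position: [0.6233, -0.0899, 0.0864]
tool_rot: [0.995, 0.099, 0.002, 0.001]
ft_force: [0.5, -0.6, 0.3]
grip_width: 0.0402
grip_force: 0.0
time: 10.08
position: [0.6221, -0.0885, 0.0847]
tool_rot: [0.995, 0.098, 0.0, -0.001]
ft_force: [-0.6, 9.8, 6.2]
grip_width: 0.0146
grip_force: 4.2
time: 10.33
position: [0.6221, -0.0882, 0.0847]
tool_rot: [0.995, 0.099, 0.0, -0.001]
ft_force: [-0.1, 4.8, 4.8]
grip_width: 0.0137
grip_force: 39.9
t 10.33 p [0.6221, -0.0882, 0.0847] yaw 11.32 w 13.7 gf 39.9 F [-0.1, 4.8, 4.8] q [-0.32, 0.73, 1.54, 0.0, 0.87, 1.05]
[0.96948879 0.05695336 0.18874705]
```

```bash
python3 -m creep '[{"translation":[0,0,0],"roll":-6,"gripper":8},{"translation":[0,0,0],"roll":-12,"gripper":8},{"translation":[0,0,0],"roll":-18,"gripper":8},{"translation":[0,0,0],"roll":-24,"gripper":8},{"translation":[0,0,0],"roll":-30,"gripper":8}]' >/dev/null
python3 -m creep '[{"translation":[0,0,0],"roll":-6,"gripper":8},{"translation":[0,0,0],"roll":-12,"gripper":8},{"translation":[0,0,0],"roll":-18,"gripper":8},{"translation":[0,0,0],"roll":-24,"gripper":8},{"translation":[0,0,0],"roll":-30,"gripper":8}]'
python3 -m creep '[{"translation":[0,0,0],"roll":-6,"gripper":8},{"translation":[0,0,0],"roll":-12,"gripper":8},{"translation":[0,0,0],"roll":-12,"gripper":8},{"translation":[0,0,0],"roll":-12,"gripper":8}]'
python3 - <<'E'
from lib import *
o=st();print(o['moment'])
w=np.array([.636,-.2212]); u=np.array([-np.sin(np.radians(6)),np.cos(np.radians(6))])
t=w+u*.302; print(t); go(t[0],t[1])
E
```

```text
time: 11.17
position: [0.6222, -0.0896, 0.0847]
tool_rot: [0.811, 0.585, 0.0, 0.0]
ft_force: [-0.7, 0.4, 4.5]
grip_width: 0.014
grip_force: 39.9
time: 11.5
position: [0.6223, -0.0899, 0.0847]
tool_rot: [0.748, 0.664, -0.0, 0.001]
ft_force: [-1.6, 1.4, 5.6]
grip_width: 0.0138
grip_force: 39.9
t 11.5 p [0.6223, -0.0899, 0.0847] yaw 83.24 w 13.8 gf 39.9 F [-1.6, 1.4, 5.6] q [-0.32, 0.73, 1.54, -0.0, 0.87, -0.2]
[0.16903563 0.09972679 0.11285272]
[0.6044324  0.07914561]
shift [165.8, -37.6, -0.2] roll 0 rows 4.1
```

```bash
python3 -m creep '[{"translation":[15,-3,0],"roll":0,"gripper":8},{"translation":[30,-7,0],"roll":0,"gripper":8},{"translation":[45,-10,0],"roll":0,"gripper":8},{"translation":[60,-14,0],"roll":0,"gripper":8},{"translation":[75,-17,0],"roll":0,"gripper":8}]' 
python3 - <<'E'
from lib import *
o=st();print(o['moment']);go(.60443,.07915)
E
```

```text
time: 11.92
position: [0.6142, -0.0131, 0.0847]
tool_rot: [0.747, 0.664, -0.0, 0.001]
ft_force: [-1.5, -1.8, 6.1]
grip_width: 0.014
grip_force: 39.9
t 11.92 p [0.6142, -0.0131, 0.0847] yaw 83.25 w 14.0 gf 39.9 F [-1.5, -1.8, 6.1] q [-0.2, 0.72, 1.58, -0.0, 0.84, -0.08]
[-0.34318512  0.181754    0.06486058]
shift [90.4, -20.6, -0.2] roll 0 rows 2.2
```

```bash
python3 -m creep '[{"translation":[20,-5,0],"roll":0,"gripper":8},{"translation":[40,-9,0],"roll":0,"gripper":8},{"translation":[60,-14,0],"roll":0,"gripper":8},{"translation":[76,-17,0],"roll":0,"gripper":8},{"translation":[86,-19,0],"roll":0,"gripper":8}]' 
python3 -m creep '[{"translation":[5,-1,0],"roll":0,"gripper":8},{"translation":[8,-2,0],"roll":0,"gripper":8},{"translation":[8,-2,0],"roll":0,"gripper":8}]' 
python3 - <<'E'
from lib import *
o=st();print(o['moment']);go(.60443,.07915)
E
```

```text
time: 12.33
position: [0.6048, 0.0772, 0.0847]
tool_rot: [0.747, 0.665, 0.001, -0.0]
ft_force: [-1.2, -1.4, 7.0]
grip_width: 0.0134
grip_force: 39.9
time: 12.58
position: [0.6043, 0.0825, 0.0847]
tool_rot: [0.747, 0.665, -0.001, 0.001]
ft_force: [-0.4, -3.3, 6.4]
grip_width: 0.0137
grip_force: 39.9
t 12.58 p [0.6043, 0.0825, 0.0847] yaw 83.37 w 13.7 gf 39.9 F [-0.4, -3.3, 6.4] q [-0.05, 0.71, 1.59, -0.0, 0.83, 0.07]
[-0.59833635  0.10484596  0.00856646]
shift [-3.3, 0.5, 0.0] roll 0 rows 0.1
```

```bash
python3 -m creep '[{"translation":[4,-1,0],"roll":0,"gripper":8},{"translation":[4,-1,0],"roll":0,"gripper":8},{"translation":[4,-1,0],"roll":0,"gripper":8}]' 
python3 - <<'E'
from lib import *
o=st()
for c in("top",):
    im,C=shot(c,"top1")
E
```

```text
time: 12.83
position: [0.6043, 0.0829, 0.0847]
tool_rot: [0.747, 0.665, -0.002, 0.003]
ft_force: [-1.4, -14.1, 4.9]
grip_width: 0.0136
grip_force: 39.9
t 12.83 p [0.6043, 0.0829, 0.0847] yaw 83.4 w 13.6 gf 39.9 F [-1.4, -14.1, 4.9] q [-0.04, 0.71, 1.59, -0.01, 0.83, 0.08]
```

```bash
python3 -m creep '[{"translation":[-2,0,0],"roll":0,"gripper":50},{"translation":[-2,0,0],"roll":0,"gripper":50},{"translation":[-2,0,0],"roll":0,"gripper":60},{"translation":[-2,0,0],"roll":0,"gripper":60},{"translation":[-2,0,-20],"roll":0,"gripper":60}]' 
python3 -m creep '[{"translation":[0,0,-35],"roll":7,"gripper":87},{"translation":[0,0,-70],"roll":14,"gripper":87},{"translation":[0,0,-105],"roll":21,"gripper":87},{"translation":[0,0,-140],"roll":28,"gripper":87},{"translation":[0,0,-140],"roll":35,"gripper":87}]' 
python3 - <<'E'
from lib import *
o=st();go(.40,.03,.26,0)
E
```

```text
time: 13.3
position: [0.6001, 0.0856, 0.1005]
tool_rot: [0.747, 0.665, -0.003, -0.003]
ft_force: [-0.7, 0.8, 0.1]
grip_width: 0.039
grip_force: 0.0
time: 13.72
position: [0.6074, 0.0857, 0.2517]
tool_rot: [0.914, 0.407, 0.007, 0.003]
ft_force: [1.1, -0.8, -0.1]
grip_width: 0.0724
grip_force: 0.0
t 13.72 p [0.6074, 0.0857, 0.2517] yaw 47.99 w 72.4 gf 0.0 F [1.1, -0.8, -0.1] q [-0.04, 0.5, 1.46, 0.0, 1.17, 0.69]
shift [-180.1, -116.6, -11.4] roll 48.0 rows 6.7
```

```bash
python3 -m creep '[{"translation":[-30,-20,-8],"roll":7,"gripper":87},{"translation":[-60,-39,-8],"roll":14,"gripper":87},{"translation":[-95,-62,-8],"roll":21,"gripper":87},{"translation":[-130,-85,-8],"roll":28,"gripper":87},{"translation":[-155,-100,-8],"roll":35,"gripper":87}]'  >/dev/null
python3 -m creep '[{"translation":[-20,-30,0],"roll":7,"gripper":87},{"translation":[-20,-30,0],"roll":13,"gripper":87},{"translation":[-20,-30,0],"roll":13,"gripper":87},{"translation":[-20,-30,0],"roll":13,"gripper":87}]'  >/dev/null
python3 - <<'E'
from lib import *
o=st(); im,C=shot("wrist","w5"); np.save("C5.npy",np.hstack([C[1],C[2][:,None]]))
for e in viewer.recognise("wrist","module1"):
    b=e["bbox"]; print(np.round(b),round(e["p"],2),onz(C,(b[0]+b[2]/2,b[1]+b[3]/2),.03).round(3))
cv2.imwrite("pics/w5c.png",cv2.resize(im[:260],None,fx=1.5,fy=1.5,interpolation=3))
E
```

```text
t 14.47 p [0.3996, 0.0606, 0.2523] yaw 0.5 w 87.0 gf 0.0 F [0.5, 0.0, 0.5] q [-0.13, 0.21, 1.94, 0.0, 0.99, 1.43]
[44. 73. 56. 54.] 0.92 [0.487 0.283 0.03 ]
[311. 112.  62.  50.] 0.83 [ 0.446 -0.053  0.03 ]
[53.  2. 70. 24.] 0.69 [0.582 0.25  0.03 ]
[180. 126.  54.  45.] 0.68 [0.43  0.119 0.03 ]
```

View pics/w5c.png

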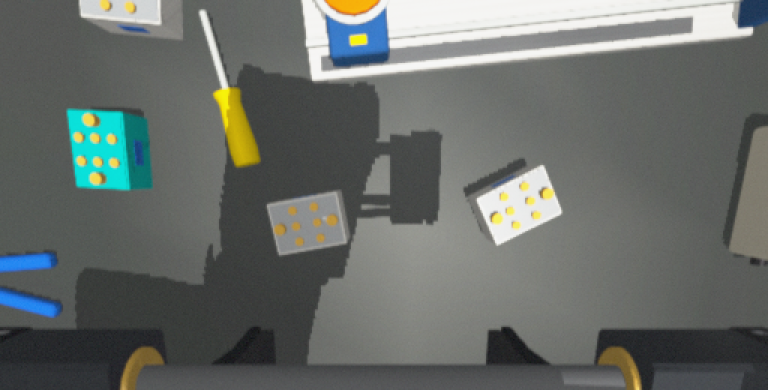

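The silver modules are at (308,222), (518,204) and (130,15). The turquoise look-alike at (108,150) is not to be touched, and the small yellow tool is at (235,130).

```bash
cat >> lib.py <<'E'
def load(n):
    H=np.load(n); return (np.array(INFO["wrist"]["intrinsics"]),H[:,:3],H[:,3])
def brass(im,box):
    """brass blobs (centroid, area) inside box, biggest first"""
    x,y,w,h=map(int,box); h3=cv2.cvtColor(im,cv2.COLOR_BGR2HSV)
    m=np.zeros(im.shape[:2],np.uint8); m[y:y+h,x:x+w]=cv2.inRange(h3,(10,90,60),(32,255,255))[y:y+h,x:x+w]
    n,l,s,c=cv2.connectedComponentsWithStats(m); k=np.argsort(-s[1:,4])+1
    return [(c[i].round(2),s[i,4]) for i in k if s[i,4]>5]
def module(im,C,box):
    b=[c for c,a in brass(im,box)]; 
    # the two outermost blobs are the stubs
    i,j=max(((i,j) for i in range(len(b)) for j in range(i)),key=lambda t:np.linalg.norm(b[t[0]]-b[t[1]]))
    A,B=onz(C,b[i],.046),onz(C,b[j],.046); d=A-B; a=np.degrees(np.arctan2(d[1],d[0]))
    return (A+B)/2,(a+90)%180-90,np.linalg.norm(d),(b[i],b[j])
E
python3 - <<'E'
from lib import *
C=load("C5.npy"); im=cv2.imread("pics/w5.png"); T=cam("top"); ti=cv2.imread("pics/top0.png")
for n,b,tb in (("m2",(170,120,70,55),(216,233,24,20)),("m3",(308,108,70,58),(278,222,23,26))):
    c,a,d,px=module(im,C,b); print(n,c.round(4),"yaw",round(a,1),"d",d.round(4))
    tp=(tb[0]+tb[2]/2,tb[1]+tb[3]/2); print("tri",tri((C,np.mean(px,0)),(T,tp)).round(3))
    go(c[0],c[1],.10,a)
E
```

```text
m2 [0.4303 0.1207 0.046 ] yaw -79.5 d 0.0437
tri [0.422 0.124 0.006]
shift [30.3, -60.3, 152.2] roll 80.0 rows 11.2
m3 [ 0.4468 -0.0545  0.046 ] yaw -63.0 d 0.0439
tri [ 0.443 -0.067  0.009]
shift [45.5, 115.1, 152.3] roll 63.5 rows 8.9
```

```bash
python3 -m creep '[{"translation":[20,50,0],"roll":-7,"gripper":87},{"translation":[40,100,0],"roll":-14,"gripper":87},{"translation":[65,150,0],"roll":-21,"gripper":87},{"translation":[65,150,20],"roll":-28,"gripper":87},{"translation":[65,150,20],"roll":-35,"gripper":87}]'  >/dev/null
python3 -m creep '[{"translation":[0,0,0],"roll":-7,"gripper":87},{"translation":[0,0,0],"roll":-14,"gripper":87},{"translation":[0,0,0],"roll":-21,"gripper":87},{"translation":[0,0,0],"roll":-28,"gripper":87},{"translation":[0,0,0],"roll":-35,"gripper":87}]'  >/dev/null
python3 -m creep '[{"translation":[0,0,0],"roll":-7,"gripper":87},{"translation":[0,0,0],"roll":-14,"gripper":87},{"translation":[0,0,0],"roll":-21,"gripper":87},{"translation":[0,0,0],"roll":-28,"gripper":87},{"translation":[0,0,0],"roll":-35,"gripper":87}]'  >/dev/null
python3 -m creep '[{"translation":[0,0,0],"roll":-7,"gripper":87},{"translation":[0,0,0],"roll":-11,"gripper":87},{"translation":[0,0,0],"roll":-11,"gripper":87},{"translation":[0,0,0],"roll":-11,"gripper":87}]'  >/dev/null
python3 - <<'E'
from lib import *
o=st(); im,C=shot("wrist","w6"); np.save("C6.npy",np.hstack([C[1],C[2][:,None]]))
C5=load("C5.npy"); i5=cv2.imread("pics/w5.png")
p=proj(C,(.4468,-.0545,.046)); print(p)
box=(p[0]-45,p[1]-45,90,90)
c,a,d,px=module(im,C,box); c5,a5,d5,px5=module(i5,C5,(308,108,70,58))
print(c,a,d,"tri",tri((C,np.mean(px,0)),(C5,np.mean(px5,0))).round(4))
go(c[0],c[1],.07,a); print(yaw(o))
E
```

```text
t 16.15 p [0.4655, -0.0898, 0.2317] yaw 114.47 w 87.1 gf 0.0 F [0.0, -1.3, 0.1] q [-0.43, 0.34, 1.81, 0.0, 0.99, -0.85]
[252.01188855 142.98226626]
[ 0.44653377 -0.05509967  0.046     ] -62.84691467167002 0.04358515953180487 tri [ 0.4466 -0.0549  0.0449]
shift [39.3, -2.8, 161.7] roll 177.3 rows 24.8
114.47102019692659
```

```bash
python3 -m creep '[{"translation":[39,-3,0],"roll":-2.7,"gripper":80},{"translation":[39,-3,40],"roll":-2.7,"gripper":80},{"translation":[39,-3,80],"roll":-2.7,"gripper":80},{"translation":[39,-3,110],"roll":-2.7,"gripper":80},{"translation":[39,-3,130],"roll":-2.7,"gripper":80}]'  >/dev/null
python3 -m creep '[{"translation":[0,0,0],"roll":0,"gripper":80},{"translation":[0,0,0],"roll":0,"gripper":80}]'  >/dev/null
python3 - <<'E'
from lib import *
o=st(); go(.4466,-.0550,.031,117.15)
E
```

```text
t 16.78 p [0.4457, -0.0551, 0.1013] yaw 117.2 w 80.2 gf 0.0 F [-0.3, -0.4, 1.5] q [-0.37, 0.55, 1.99, 0.0, 0.6, -0.85]
shift [-0.5, 1.0, 70.3] roll 0.1 rows 1.7
```

```bash
python3 -m creep '[{"translation":[0,1,20],"roll":0,"gripper":75},{"translation":[0,1,40],"roll":0,"gripper":75},{"translation":[0,1,60],"roll":0,"gripper":75},{"translation":[0,1,70],"roll":0,"gripper":70},{"translation":[0,1,70],"roll":0,"gripper":60}]'
python3 -m creep '[{"translation":[0,0,0],"roll":0,"gripper":40},{"translation":[0,0,0],"roll":0,"gripper":40},{"translation":[0,0,0],"roll":0,"gripper":40},{"translation":[0,0,0],"roll":0,"gripper":40},{"translation":[0,0,0],"roll":0,"gripper":40}]' 25
python3 -m creep '[{"translation":[0,0,0],"roll":0,"gripper":40},{"translation":[0,0,0],"roll":0,"gripper":40},{"translation":[0,0,-30],"roll":0,"gripper":40},{"translation":[0,0,-70],"roll":0,"gripper":40},{"translation":[0,0,-90],"roll":0,"gripper":40}]'
python3 - <<'E'
from lib import *
o=st()
w=np.array([.6356,-.2175]); u=np.array([-.1037,.9946])
for s in (.034,.0965,.159): print((w+u*s).round(4))
t=w+u*.034; go(t[0],t[1],.12,95.9)
E
```

```text
time: 17.2
position: [0.4474, -0.055, 0.0318]
tool_rot: [0.521, 0.854, 0.0, 0.0]
ft_force: [-0.3, 0.5, 0.3]
grip_width: 0.0688
grip_force: 0.0
time: 17.62
position: [0.4474, -0.0549, 0.033]
tool_rot: [0.521, 0.854, 0.0, 0.001]
ft_force: [0.2, -0.2, 6.8]
grip_width: 0.0439
grip_force: 25.0
time: 18.03
position: [0.4472, -0.0548, 0.1244]
tool_rot: [0.521, 0.854, 0.0, 0.001]
ft_force: [0.4, 0.2, -1.4]
grip_width: 0.0436
grip_force: 25.0
t 18.03 p [0.4472, -0.0548, 0.1244] yaw 117.24 w 43.6 gf 25.0 F [0.4, 0.2, -1.4] q [-0.37, 0.5, 1.97, 0.0, 0.66, -0.85]
[ 0.6321 -0.1837]
[ 0.6256 -0.1215]
[ 0.6191 -0.0594]
shift [-199.2, 105.3, 4.8] roll 21.3 rows 5.4
```

```bash
python3 -m creep '[{"translation":[-35,19,0],"roll":5,"gripper":40},{"translation":[-70,38,0],"roll":10,"gripper":40},{"translation":[-105,57,0],"roll":15,"gripper":40},{"translation":[-140,76,0],"roll":21,"gripper":40},{"translation":[-175,92,0],"roll":21.3,"gripper":40}]'  >/dev/null
python3 - <<'E'
from lib import *
o=st(); go(.6321,-.1837,.12,95.9)
E
```

```text
t 18.45 p [0.61, -0.1688, 0.1223] yaw 95.74 w 43.6 gf 25.0 F [0.1, 0.2, -2.3] q [-0.45, 0.68, 1.51, 0.0, 0.95, -0.55]
shift [-17.0, 20.5, 2.3] roll -0.2 rows 0.6
```

```bash
python3 -m creep '[{"translation":[-10,12,0],"roll":0,"gripper":40},{"translation":[-10,12,0],"roll":0,"gripper":40},{"translation":[-10,12,0],"roll":0,"gripper":40}]'  >/dev/null
python3 - <<'E'
from lib import *
o=st(); go(.6321,-.1837,.060,95.9)
E
```

```text
t 18.7 p [0.621, -0.1769, 0.1213] yaw 95.9 w 43.7 gf 25.0 F [-0.8, -0.2, -1.4] q [-0.45, 0.7, 1.47, 0.0, 0.97, -0.55]
shift [-8.0, 10.4, 61.3] roll 0.0 rows 1.5
```

```bash
python3 -m creep '[{"translation":[-8,10.5,0],"roll":0,"gripper":40},{"translation":[-8,10.5,20],"roll":0,"gripper":40},{"translation":[-8,10.5,40],"roll":0,"gripper":40},{"translation":[-8,10.5,61],"roll":0,"gripper":40},{"translation":[-8,10.5,61],"roll":0,"gripper":40}]'  >/dev/null
python3 -m creep '[{"translation":[0,0,0],"roll":0,"gripper":40},{"translation":[0,0,0],"roll":0,"gripper":40}]'  >/dev/null
python3 - <<'E'
from lib import *
o=st(); go(.6321,-.1837,.046,95.9)
E
```

```text
t 19.28 p [0.6325, -0.1831, 0.0618] yaw 95.97 w 44.1 gf 25.0 F [0.3, -0.1, -2.1] q [-0.45, 0.8, 1.47, 0.0, 0.88, -0.56]
shift [-0.6, -0.5, 15.8] roll 0.1 rows 0.4
```

```bash
python3 -m creep '[{"translation":[0,-0.5,5],"roll":0,"gripper":40},{"translation":[0,-0.5,10],"roll":0,"gripper":40},{"translation":[0,-0.5,14],"roll":0,"gripper":40},{"translation":[0,-0.5,16],"roll":0,"gripper":40},{"translation":[0,-0.5,16],"roll":0,"gripper":40}]'
python3 -m creep '[{"translation":[0,0,1],"roll":0,"gripper":40},{"translation":[0,0,1],"roll":0,"gripper":40}]'
python3 - <<'E'
from lib import *
o=st()
E
```

```text
time: 19.7
position: [0.6324, -0.1838, 0.045]
tool_rot: [0.67, 0.743, -0.0, -0.0]
ft_force: [0.5, 0.2, -2.1]
grip_width: 0.044
grip_force: 25.0
time: 19.87
position: [0.6325, -0.1838, 0.0449]
tool_rot: [0.67, 0.743, -0.0, 0.0]
ft_force: [-1.8, 0.3, 4.6]
grip_width: 0.0437
grip_force: 25.0
t 19.87 p [0.6325, -0.1838, 0.0449] yaw 95.94 w 43.7 gf 25.0 F [-1.8, 0.3, 4.6] q [-0.45, 0.82, 1.47, -0.0, 0.85, -0.56]
```

```bash
python3 -m creep '[{"translation":[0,0,-1],"roll":0,"gripper":60},{"translation":[0,0,-1],"roll":0,"gripper":60},{"translation":[0,0,-1],"roll":0,"gripper":60},{"translation":[0,0,-20],"roll":0,"gripper":60},{"translation":[0,0,-60],"roll":0,"gripper":70}]'
python3 -m creep '[{"translation":[0,0,-40],"roll":0,"gripper":87},{"translation":[0,0,-80],"roll":0,"gripper":87},{"translation":[0,0,-120],"roll":0,"gripper":87},{"translation":[0,0,-120],"roll":0,"gripper":87}]'
python3 - <<'E'
from lib import *
o=st(); go(.436,.08,.22,97)
im,C=shot("wrist","w7"); np.save("C7.npy",np.hstack([C[1],C[2][:,None]]))
c,a,d,px=module(im,C,np.r_[proj(C,(.6325,-.1838,.058))-[45,45],90,90]); print(c,a,d,px)
E
```

```text
time: 20.28
position: [0.6287, -0.1822, 0.0991]
tool_rot: [0.67, 0.743, -0.002, -0.006]
ft_force: [0.7, -0.1, -0.3]
grip_width: 0.0618
grip_force: 0.0
time: 20.62
position: [0.6374, -0.186, 0.2337]
tool_rot: [0.669, 0.743, 0.003, 0.009]
ft_force: [0.7, -0.6, 0.6]
grip_width: 0.0831
grip_force: 0.0
t 20.62 p [0.6374, -0.186, 0.2337] yaw 95.95 w 83.1 gf 0.0 F [0.7, -0.6, 0.6] q [-0.45, 0.58, 1.35, 0.0, 1.19, -0.56]
shift [285.5, -172.9, 8.3] roll -1.1 rows 8.0
[ 0.62106597 -0.20180878  0.046     ] 71.54158493914406 0.08417933261606692 (array([223. , 216.5]), array([250.9 , 154.62]))
```

```bash
python3 -m creep '[{"translation":[140,-85,0],"roll":0,"gripper":80},{"translation":[140,-85,0],"roll":0,"gripper":80},{"translation":[140,-85,0],"roll":0,"gripper":80},{"translation":[140,-85,0],"roll":0,"gripper":80},{"translation":[175,-106,0],"roll":0,"gripper":80}]' >/dev/null
python3 -m creep '[{"translation":[115,-70,8],"roll":-1,"gripper":80},{"translation":[115,-70,8],"roll":-1,"gripper":80},{"translation":[115,-70,8],"roll":-1,"gripper":80},{"translation":[115,-70,8],"roll":-1,"gripper":80},{"translation":[115,-70,8],"roll":-1,"gripper":80}]' >/dev/null
python3 -m creep '[{"translation":[0,0,0],"roll":0,"gripper":80},{"translation":[0,0,0],"roll":0,"gripper":80}]' >/dev/null
python3 - <<'E'
from lib import *
o=st(); im,C=shot("wrist","w8"); np.save("C8.npy",np.hstack([C[1],C[2][:,None]]))
b=[e["bbox"] for e in viewer.recognise("wrist","module1")]
print([(np.round(x).tolist(),onz(C,(x[0]+x[2]/2,x[1]+x[3]/2),.03).round(3).tolist()) for x in b])
p=proj(C,(.4303,.1207,.046)); print(p)
c,a,d,px=module(im,C,np.r_[p-[50,45],100,90]); c5,a5,d5,px5=module(cv2.imread("pics/w5.png"),load("C5.npy"),(170,120,70,55))
print(c,a,d,"tri",tri((C,np.mean(px,0)),(load("C5.npy"),np.mean(px5,0))).round(4))
go(c[0],c[1],.10,a+180)
E
```

```text
t 21.67 p [0.4291, 0.0855, 0.2159] yaw 96.9 w 79.8 gf 0.0 F [0.2, 0.4, 0.5] q [-0.06, 0.32, 1.91, -0.0, 0.91, -0.18]
[([394.0, 1.0, 74.0, 80.0], [0.598, 0.253, 0.03]), ([299.0, 2.0, 65.0, 27.0], [0.488, 0.263, 0.03]), ([237.0, 119.0, 42.0, 54.0], [0.431, 0.122, 0.03]), ([354.0, 366.0, 13.0, 18.0], [0.619, -0.189, 0.03]), ([386.0, 180.0, 51.0, 42.0], [0.623, 0.079, 0.03])]
[258.52122138 148.66560421]
[0.44648655 0.14000892 0.046     ] 46.53248347110383 0.08052732654160476 tri [0.4385 0.1314 0.0341]
shift [52.4, 23.6, 115.9] roll -129.7 rows 18.1
```

```bash
python3 - <<'E'
from lib import *
im=cv2.imread("pics/w8.png"); C=load("C8.npy")
c,a,d,px=module(im,C,(234,116,48,60)); c5,a5,d5,px5=module(cv2.imread("pics/w5.png"),load("C5.npy"),(170,120,70,55))
print(c,a,d,px,"tri",tri((C,np.mean(px,0)),(load("C5.npy"),np.mean(px5,0))).round(4))
go(c[0],c[1],.10,a+180)
E
```

```text
[0.42985089 0.12159189 0.046     ] -79.4311902706953 0.04365930400556503 (array([259.39, 167.39]), array([257. , 127.5])) tri [0.4299 0.1215 0.0413]
shift [36.1, 4.9, 115.9] roll -3.7 rows 2.9
```

```bash
python3 -m creep '[{"translation":[36,5,0],"roll":-3.7,"gripper":80},{"translation":[36,5,40],"roll":-3.7,"gripper":80},{"translation":[36,5,80],"roll":-3.7,"gripper":75},{"translation":[36,5,116],"roll":-3.7,"gripper":75},{"translation":[36,5,116],"roll":-3.7,"gripper":75}]'  >/dev/null
python3 -m creep '[{"translation":[0,0,0],"roll":0,"gripper":75},{"translation":[0,0,0],"roll":0,"gripper":75}]'  >/dev/null
python3 - <<'E'
from lib import *
o=st(); go(.4299,.1214,.032,100.5)
E
```

```text
t 22.35 p [0.4295, 0.1222, 0.101] yaw 100.56 w 75.2 gf 0.0 F [0.3, -0.6, -0.1] q [0.03, 0.55, 2.0, -0.0, 0.59, -0.16]
shift [-0.8, 0.1, 69.0] roll 0.1 rows 1.7
```

```bash
python3 -m creep '[{"translation":[-1,0,20],"roll":0,"gripper":75},{"translation":[-1,0,40],"roll":0,"gripper":75},{"translation":[-1,0,60],"roll":0,"gripper":75},{"translation":[-1,0,69],"roll":0,"gripper":70},{"translation":[-1,0,69],"roll":0,"gripper":60}]'
python3 -m creep '[{"translation":[0,0,0],"roll":0,"gripper":40},{"translation":[0,0,0],"roll":0,"gripper":40},{"translation":[0,0,0],"roll":0,"gripper":40},{"translation":[0,0,0],"roll":0,"gripper":40},{"translation":[0,0,0],"roll":0,"gripper":40}]' 25
python3 -m creep '[{"translation":[0,0,0],"roll":0,"gripper":40},{"translation":[0,0,0],"roll":0,"gripper":40},{"translation":[0,0,-30],"roll":0,"gripper":40},{"translation":[0,0,-70],"roll":0,"gripper":40},{"translation":[0,0,-90],"roll":0,"gripper":40}]'
python3 - <<'E'
from lib import *
o=st(); go(.6256,-.1215,.12,95.9)
E
```

```text
time: 22.77
position: [0.4294, 0.1215, 0.0319]
tool_rot: [0.639, 0.769, 0.001, 0.001]
ft_force: [-0.8, -0.5, 0.2]
grip_width: 0.0691
grip_force: 0.0
time: 23.18
position: [0.4296, 0.1219, 0.032]
tool_rot: [0.639, 0.77, 0.001, 0.001]
ft_force: [1.0, -0.3, 8.3]
grip_width: 0.0438
grip_force: 25.0
time: 23.6
position: [0.4283, 0.1219, 0.1232]
tool_rot: [0.638, 0.77, 0.0, 0.0]
ft_force: [1.6, -0.2, -2.3]
grip_width: 0.0437
grip_force: 25.0
t 23.6 p [0.4283, 0.1219, 0.1232] yaw 100.65 w 43.7 gf 25.0 F [1.6, -0.2, -2.3] q [0.03, 0.5, 1.98, 0.0, 0.65, -0.16]
shift [-275.7, 149.0, 3.3] roll 4.7 rows 7.5
```

```bash
python3 -m creep '[{"translation":[-35,19,0],"roll":1,"gripper":40},{"translation":[-70,38,0],"roll":2,"gripper":40},{"translation":[-105,57,0],"roll":3,"gripper":40},{"translation":[-140,76,0],"roll":4,"gripper":40},{"translation":[-175,94,0],"roll":4.7,"gripper":40}]'  >/dev/null
python3 -m creep '[{"translation":[-35,19,0],"roll":0,"gripper":40},{"translation":[-70,38,0],"roll":0,"gripper":40},{"translation":[-85,47,0],"roll":0,"gripper":40},{"translation":[-85,47,0],"roll":0,"gripper":40},{"translation":[-85,47,0],"roll":0,"gripper":40}]'  >/dev/null
python3 - <<'E'
from lib import *
o=st(); go(.6256,-.1215,.06,95.95)
E
```

```text
t 24.43 p [0.6077, -0.1132, 0.1202] yaw 95.82 w 43.6 gf 25.0 F [-0.6, 0.4, -2.2] q [-0.36, 0.67, 1.55, 0.0, 0.92, -0.47]
shift [-10.1, 17.1, 60.1] roll -0.1 rows 1.5
```

```bash
python3 -m creep '[{"translation":[-10,17,0],"roll":0,"gripper":40},{"translation":[-10,17,0],"roll":0,"gripper":40},{"translation":[-10,17,30],"roll":0,"gripper":40},{"translation":[-10,17,60],"roll":0,"gripper":40},{"translation":[-10,17,60],"roll":0,"gripper":40}]'  >/dev/null
python3 -m creep '[{"translation":[0,0,0],"roll":0,"gripper":40},{"translation":[0,0,0],"roll":0,"gripper":40}]'  >/dev/null
python3 - <<'E'
from lib import *
o=st(); go(.6256,-.1215,.0455,95.95)
E
```

```text
t 25.02 p [0.6262, -0.12, 0.0619] yaw 95.99 w 43.7 gf 25.0 F [0.2, -0.1, -2.1] q [-0.36, 0.78, 1.52, 0.0, 0.84, -0.47]
shift [-1.5, -0.8, 16.4] roll 0.0 rows 0.4
```

```bash
python3 -m creep '[{"translation":[0,-0.5,5],"roll":0,"gripper":40},{"translation":[0,-0.5,10],"roll":0,"gripper":40},{"translation":[0,-0.5,14],"roll":0,"gripper":40},{"translation":[0,-0.5,17],"roll":0,"gripper":40},{"translation":[0,-0.5,18],"roll":0,"gripper":40}]'
python3 -m creep '[{"translation":[0,0,0.5],"roll":0,"gripper":40},{"translation":[0,0,0.5],"roll":0,"gripper":40}]'
```

```text
time: 25.43
position: [0.6259, -0.1209, 0.0439]
tool_rot: [0.67, 0.743, -0.0, 0.0]
ft_force: [-3.1, 1.4, 9.8]
grip_width: 0.0436
grip_force: 25.0
time: 25.6
position: [0.6259, -0.1208, 0.0439]
tool_rot: [0.67, 0.743, 0.0, 0.0]
ft_force: [-1.8, 0.1, 6.1]
grip_width: 0.0438
grip_force: 25.0
```

```bash
python3 -m creep '[{"translation":[0,0,-1],"roll":0,"gripper":60},{"translation":[0,0,-1],"roll":0,"gripper":60},{"translation":[0,0,-1],"roll":0,"gripper":60},{"translation":[0,0,-20],"roll":0,"gripper":60},{"translation":[0,0,-60],"roll":0,"gripper":70}]' >/dev/null
python3 -m creep '[{"translation":[0,0,-40],"roll":0,"gripper":87},{"translation":[0,0,-80],"roll":0,"gripper":87},{"translation":[0,0,-115],"roll":0,"gripper":87},{"translation":[0,0,-115],"roll":0,"gripper":87},{"translation":[0,0,-115],"roll":0,"gripper":87}]' >/dev/null
python3 - <<'E'
from lib import *
o=st(); go(.605,.20,.22,95.9)
shot("wrist","w9")
E
```

```text
t 26.43 p [0.6275, -0.1214, 0.2206] yaw 95.94 w 85.5 gf 0.0 F [-0.1, 0.1, -0.7] q [-0.37, 0.57, 1.42, 0.0, 1.15, -0.47]
shift [322.0, 10.9, -0.3] roll 0.0 rows 7.7
```

```bash
python3 -m creep '[{"translation":[180,6,0],"roll":0,"gripper":87},{"translation":[180,6,0],"roll":0,"gripper":87},{"translation":[180,6,0],"roll":0,"gripper":87},{"translation":[180,6,0],"roll":0,"gripper":87},{"translation":[180,6,0],"roll":0,"gripper":87}]' >/dev/null
python3 -m creep '[{"translation":[142,5,0],"roll":0,"gripper":80},{"translation":[142,5,0],"roll":0,"gripper":80},{"translation":[142,5,0],"roll":0,"gripper":80},{"translation":[142,5,0],"roll":0,"gripper":80},{"translation":[142,5,0],"roll":0,"gripper":80}]' >/dev/null
python3 -m creep '[{"translation":[0,0,0],"roll":0,"gripper":80}]' >/dev/null
python3 - <<'E'
from lib import *
o=st(); im,C=shot("wrist","w10"); np.save("C10.npy",np.hstack([C[1],C[2][:,None]]))
for e in viewer.recognise("wrist","module1"):
    b=e["bbox"]; c,a,d,px=module(im,C,(b[0]-3,b[1]-3,b[2]+6,b[3]+6)) if b[2]>35 and b[1]<200 else (np.zeros(3),0,0,0)
    print(np.round(b),round(e["p"],2),onz(C,(b[0]+b[2]/2,b[1]+b[3]/2),.03).round(3),c.round(4),a,d)
cv2.imwrite("pics/w10c.png",cv2.resize(im[:260],None,fx=1.5,fy=1.5,interpolation=3))
E
```

```text
t 27.4 p [0.6023, 0.2012, 0.2154] yaw 96.09 w 80.1 gf 0.0 F [0.8, 0.0, 0.3] q [0.15, 0.57, 1.43, -0.0, 1.14, 0.04]
[235. 102.  45.  64.] 0.9 [0.601 0.251 0.03 ] [0.6017 0.2534 0.046 ] 85.22650197927851 0.04362281946916804
[128.  66.  65.  50.] 0.67 [0.49  0.285 0.03 ] [0.4881 0.2861 0.046 ] -2.582088714010297 0.043883182001009616Traceback (most recent call last):
  File "<stdin>", line 4, in <module>
  File "lib.py", line 46, in module
    i,j=max(((i,j) for i in range(len(b)) for j in range(i)),key=lambda t:np.linalg.norm(b[t[0]]-b[t[1]]))
        ~~~^^^^^^^^^^^^^^^^^^^^^^^^^^^^^^^^^^^^^^^^^^^^^^^^^^^^^^^^^^^^^^^^^^^^^^^^^^^^^^^^^^^^^^^^^^^^^^^
ValueError: max() iterable argument is empty
```

```bash
python3 - <<'E'
from lib import *
im=cv2.imread("pics/w10.png"); cv2.imwrite("pics/w10c.png",cv2.resize(im[:260],None,fx=1.5,fy=1.5,interpolation=3))
T=cam("top"); im=cv2.imread("pics/w10.png"); C=load("C10.npy")
c,a,d,px=module(im,C,(232,99,51,70)); b=[e for e in viewer.recognise("wrist","module1")]
print(c,a); go(c[0],c[1],.10,a)
E
```

```text
[0.6016947  0.25338794 0.046     ] 85.22650197927851
shift [54.4, 4.1, 116.4] roll 10.6 rows 3.1
```

View pics/w10c.png

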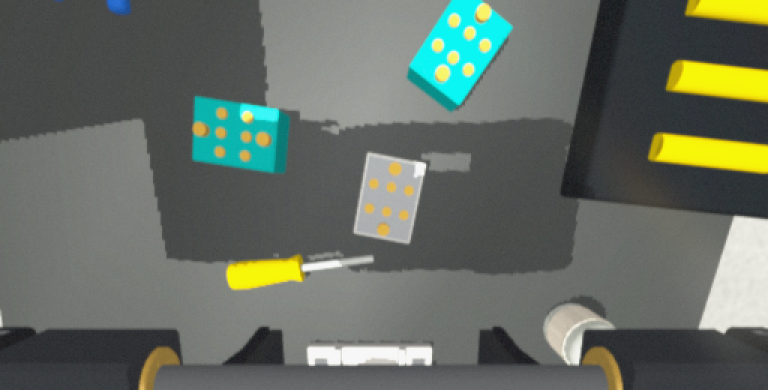

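The silver module is at (390,198), clear of the turquoise pair at (240,135) and (460,50) and of the small tool's tip at (372,260).

```bash
python3 -m creep '[{"translation":[54,4,0],"roll":5,"gripper":75},{"translation":[54,4,40],"roll":10.6,"gripper":75},{"translation":[54,4,80],"roll":10.6,"gripper":75},{"translation":[54,4,116],"roll":10.6,"gripper":72},{"translation":[54,4,116],"roll":10.6,"gripper":72}]'  >/dev/null
python3 -m creep '[{"translation":[0,0,0],"roll":0,"gripper":72},{"translation":[0,0,0],"roll":0,"gripper":72}]'  >/dev/null
python3 - <<'E'
from lib import *
o=st(); im,C=shot("wrist","w11"); go(.6017,.2533,.032,85.2)
E
```

```text
t 28.13 p [0.6036, 0.2538, 0.1031] yaw 85.24 w 72.2 gf 0.0 F [0.7, 0.1, 0.3] q [0.23, 0.73, 1.46, -0.0, 0.94, 0.31]
shift [-1.2, -2.8, 72.2] roll 0.1 rows 1.7
```

```bash
python3 -m creep '[{"translation":[-0.5,-2,20],"roll":0,"gripper":72},{"translation":[-0.5,-2,40],"roll":0,"gripper":72},{"translation":[-0.5,-2,60],"roll":0,"gripper":72},{"translation":[-0.5,-2,71],"roll":0,"gripper":70},{"translation":[-0.5,-2,71],"roll":0,"gripper":60}]'
python3 -m creep '[{"translation":[0,0,0],"roll":0,"gripper":40},{"translation":[0,0,0],"roll":0,"gripper":40},{"translation":[0,0,0],"roll":0,"gripper":40},{"translation":[0,0,0],"roll":0,"gripper":40},{"translation":[0,0,0],"roll":0,"gripper":40}]' 25
python3 -m creep '[{"translation":[0,0,0],"roll":0,"gripper":40},{"translation":[0,0,0],"roll":0,"gripper":40},{"translation":[0,0,-40],"roll":0,"gripper":40},{"translation":[0,0,-80],"roll":0,"gripper":40},{"translation":[0,0,-120],"roll":0,"gripper":40}]'
python3 - <<'E'
from lib import *
o=st(); go(.6191,-.0594,.165,95.9)
E
```

```text
time: 28.6
position: [0.5999, 0.254, 0.0305]
tool_rot: [0.735, 0.678, -0.0, -0.0]
ft_force: [0.5, -0.2, 0.3]
grip_width: 0.0683
grip_force: 0.0
time: 29.02
position: [0.6013, 0.2547, 0.032]
tool_rot: [0.735, 0.678, 0.002, 0.001]
ft_force: [0.3, -1.4, 3.2]
grip_width: 0.044
grip_force: 25.0
time: 29.43
position: [0.598, 0.254, 0.1495]
tool_rot: [0.735, 0.678, -0.002, -0.001]
ft_force: [1.1, 0.6, -1.8]
grip_width: 0.044
grip_force: 25.0
t 29.43 p [0.598, 0.254, 0.1495] yaw 85.33 w 44.0 gf 25.0 F [1.1, 0.6, -1.8] q [0.23, 0.67, 1.44, 0.0, 1.04, 0.31]
shift [-310.7, 46.4, -15.2] roll -10.6 rows 7.5
```

```bash
python3 -m creep '[{"translation":[-38,5,-10],"roll":-2,"gripper":40},{"translation":[-76,11,-10],"roll":-5,"gripper":40},{"translation":[-114,17,-10],"roll":-8,"gripper":40},{"translation":[-152,23,-10],"roll":-10.6,"gripper":40},{"translation":[-190,28,-10],"roll":-10.6,"gripper":40}]'  >/dev/null
python3 -m creep '[{"translation":[-38,0,0],"roll":0,"gripper":40},{"translation":[-76,-1,0],"roll":0,"gripper":40},{"translation":[-110,-2,0],"roll":0,"gripper":40},{"translation":[-110,-2,0],"roll":0,"gripper":40},{"translation":[-110,-2,0],"roll":0,"gripper":40}]'  >/dev/null
python3 - <<'E'
from lib import *
o=st(); go(.6191,-.0594,.06,95.95)
E
```

```text
t 30.27 p [0.621, -0.049, 0.1597] yaw 95.7 w 43.6 gf 25.0 F [-0.1, 0.9, -2.8] q [-0.26, 0.62, 1.51, 0.0, 1.01, -0.36]
shift [-10.3, -2.8, 99.7] roll -0.3 rows 2.4
```

```bash
python3 -m creep '[{"translation":[-10,-3,0],"roll":-0.3,"gripper":40},{"translation":[-10,-3,30],"roll":-0.3,"gripper":40},{"translation":[-10,-3,60],"roll":-0.3,"gripper":40},{"translation":[-10,-3,85],"roll":-0.3,"gripper":40},{"translation":[-10,-3,99],"roll":-0.3,"gripper":40}]'  >/dev/null
python3 -m creep '[{"translation":[0,0,0],"roll":0,"gripper":40},{"translation":[0,0,0],"roll":0,"gripper":40}]'  >/dev/null
python3 - <<'E'
from lib import *
o=st(); go(.6191,-.0594,.044,95.95)
E
```

```text
t 30.85 p [0.6187, -0.0558, 0.0606] yaw 96.35 w 43.5 gf 25.0 F [0.5, 0.2, -1.5] q [-0.27, 0.76, 1.57, 0.0, 0.82, -0.38]
shift [-3.6, 0.0, 16.6] roll 0.4 rows 0.4
```

```bash
python3 -m creep '[{"translation":[-2,0,5],"roll":0.4,"gripper":40},{"translation":[-2,0,10],"roll":0.4,"gripper":40},{"translation":[-2,0,14],"roll":0.4,"gripper":40},{"translation":[-2,0,16.5],"roll":0.4,"gripper":40},{"translation":[-2,0,17],"roll":0.4,"gripper":40}]'
python3 -m creep '[{"translation":[0,0,0.5],"roll":0,"gripper":40},{"translation":[0,0,0.5],"roll":0,"gripper":40}]'
```

```text
time: 31.27
position: [0.6198, -0.059, 0.0443]
tool_rot: [0.67, 0.742, -0.0, -0.0]
ft_force: [-0.5, -0.0, -2.3]
grip_width: 0.044
grip_force: 25.0
time: 31.43
position: [0.62, -0.0591, 0.0441]
tool_rot: [0.67, 0.742, 0.0, 0.0]
ft_force: [0.3, -0.6, -2.4]
grip_width: 0.0439
grip_force: 25.0
```

```bash
python3 -m creep '[{"translation":[0,-0.8,1],"roll":0,"gripper":40},{"translation":[0,-0.8,2],"roll":0,"gripper":40},{"translation":[0,-0.8,2.5],"roll":0,"gripper":40},{"translation":[0,-0.8,2.5],"roll":0,"gripper":40}]'
```

```text
time: 31.77
position: [0.62, -0.0592, 0.0438]
tool_rot: [0.67, 0.742, 0.001, 0.001]
ft_force: [-3.1, 0.3, 9.5]
grip_width: 0.044
grip_force: 25.0
```

```bash
python3 -m creep '[{"translation":[0,0.5,-1],"roll":0,"gripper":55},{"translation":[0,0.5,-1],"roll":0,"gripper":55},{"translation":[0,0.5,-1],"roll":0,"gripper":60},{"translation":[0,0.5,-20],"roll":0,"gripper":60},{"translation":[0,0,-60],"roll":0,"gripper":60}]' >/dev/null
python3 -m creep '[{"translation":[-30,0,-40],"roll":0,"gripper":60},{"translation":[-60,0,-80],"roll":0,"gripper":60},{"translation":[-100,0,-120],"roll":0,"gripper":60},{"translation":[-100,0,-150],"roll":0,"gripper":60},{"translation":[-100,0,-150],"roll":0,"gripper":60}]' >/dev/null
python3 -m creep '[{"translation":[0,0,0],"roll":0,"gripper":60}]' >/dev/null
python3 - <<'E'
from lib import *
o=st(); im,C=shot("wrist","w12"); np.save("C12.npy",np.hstack([C[1],C[2][:,None]]))
cv2.imwrite("pics/w12c.png",cv2.resize(im[:260,100:400],None,fx=2.3,fy=2.3,interpolation=3))
print([(e["bbox"],e["p"]) for e in viewer.recognise("wrist","clamp_grip")])
E
```

```text
t 32.68 p [0.6321, -0.162, 0.2567] yaw 95.7 w 59.9 gf 0.0 F [-0.3, -0.8, 0.5] q [-0.42, 0.55, 1.35, -0.0, 1.23, -0.52]
[]
```

View pics/w12c.png

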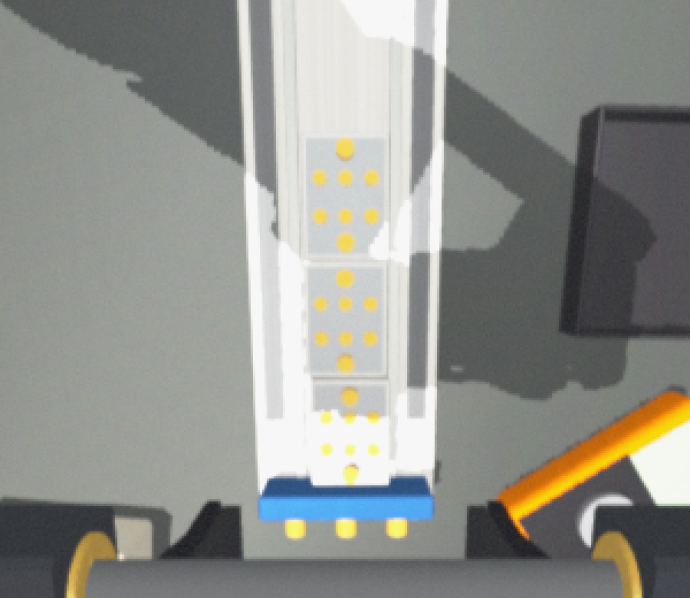

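All three modules sit straight in the channel in a row from the wall, stubs between rows 148 and 473. Next is the knob.

```bash
python3 -m creep '[{"translation":[150,2,0],"roll":6,"gripper":50},{"translation":[150,2,0],"roll":12.4,"gripper":50},{"translation":[150,2,0],"roll":12.4,"gripper":50},{"translation":[150,2,0],"roll":12.4,"gripper":50},{"translation":[150,2,0],"roll":12.4,"gripper":50}]' >/dev/null
python3 - <<'E'
from lib import *
o=st(); go(.6043,.0829,.13,83.3)
E
```

```text
t 33.2 p [0.6127, -0.0024, 0.2485] yaw 83.81 w 50.2 gf 0.0 F [-0.1, 0.9, -0.4] q [-0.19, 0.51, 1.45, 0.0, 1.19, -0.08]
shift [83.5, -16.6, 118.9] roll 0.5 rows 3.5
```

```bash
python3 -m creep '[{"translation":[76,-17,0],"roll":0.5,"gripper":45},{"translation":[76,-17,20],"roll":0.5,"gripper":45},{"translation":[76,-17,60],"roll":0.5,"gripper":45},{"translation":[76,-17,100],"roll":0.5,"gripper":45},{"translation":[76,-17,118],"roll":0.5,"gripper":45}]' >/dev/null
python3 -m creep '[{"translation":[0,0,0],"roll":0,"gripper":45},{"translation":[0,0,0],"roll":0,"gripper":45}]' >/dev/null
python3 - <<'E'
from lib import *
o=st(); go(.6043,.0829,.084,83.4)
E
```

```text
t 33.78 p [0.6061, 0.0684, 0.131] yaw 82.96 w 45.1 gf 0.0 F [0.4, -0.5, 0.7] q [-0.07, 0.65, 1.56, -0.0, 0.94, 0.05]
shift [14.2, -3.3, 47.0] roll -0.4 rows 1.2
```

```bash
python3 -m creep '[{"translation":[14,-3,0],"roll":-0.4,"gripper":40},{"translation":[14,-3,16],"roll":-0.4,"gripper":40},{"translation":[14,-3,32],"roll":-0.4,"gripper":40},{"translation":[14,-3,46],"roll":-0.4,"gripper":40},{"translation":[14,-3,46],"roll":-0.4,"gripper":40}]'
python3 -m creep '[{"translation":[0,0,0],"roll":0,"gripper":8},{"translation":[0,0,0],"roll":0,"gripper":8},{"translation":[0,0,0],"roll":0,"gripper":8},{"translation":[0,0,0],"roll":0,"gripper":8},{"translation":[0,0,0],"roll":0,"gripper":8}]' 40
python3 -m creep '[{"translation":[0,0,0],"roll":0,"gripper":8},{"translation":[0,0,0],"roll":0,"gripper":8},{"translation":[0,0,0],"roll":0,"gripper":8}]'
python3 - <<'E'
from lib import *
o=st()
w=np.array([.6356,-.2175]); u=np.array([-.1037,.9946])
t=w+u*.212; print(t); go(*t)
E
```

```text
time: 34.2
position: [0.606, 0.0833, 0.0871]
tool_rot: [0.747, 0.665, -0.0, -0.001]
ft_force: [-0.2, -0.7, 0.1]
grip_width: 0.0399
grip_force: 0.0
time: 34.62
position: [0.6049, 0.0827, 0.0883]
tool_rot: [0.747, 0.665, -0.001, -0.001]
ft_force: [-7.3, 0.0, 4.1]
grip_width: 0.0147
grip_force: 3.1
time: 34.87
position: [0.6045, 0.0827, 0.0881]
tool_rot: [0.747, 0.665, -0.002, -0.001]
ft_force: [-4.5, -0.1, 6.0]
grip_width: 0.0137
grip_force: 40.0
t 34.87 p [0.6045, 0.0827, 0.0881] yaw 83.38 w 13.7 gf 40.0 F [-4.5, -0.1, 6.0] q [-0.05, 0.71, 1.58, -0.0, 0.85, 0.07]
[ 0.6136156 -0.0066448]
shift [-87.7, 19.3, -0.0] roll 0 rows 2.2
```

```bash
python3 -m creep '[{"translation":[-20,4,0],"roll":0,"gripper":8},{"translation":[-40,9,0],"roll":0,"gripper":8},{"translation":[-60,13,0],"roll":0,"gripper":8},{"translation":[-75,16,0],"roll":0,"gripper":8},{"translation":[-84,18,0],"roll":0,"gripper":8}]'
python3 -m creep '[{"translation":[-2,0.4,0],"roll":0,"gripper":8},{"translation":[-4,0.9,0],"roll":0,"gripper":8},{"translation":[-6,1.3,0],"roll":0,"gripper":8},{"translation":[-6,1.3,0],"roll":0,"gripper":8}]'
python3 -m creep '[{"translation":[-1.5,0.3,0],"roll":0,"gripper":8},{"translation":[-3,0.7,0],"roll":0,"gripper":8},{"translation":[-4,0.9,0],"roll":0,"gripper":8},{"translation":[-4,0.9,0],"roll":0,"gripper":8}]'
```

```text
time: 35.28
position: [0.6137, -0.0054, 0.0881]
tool_rot: [0.747, 0.665, -0.001, -0.0]
ft_force: [-4.6, 0.7, 6.4]
grip_width: 0.0137
grip_force: 40.0
time: 35.62
position: [0.6141, -0.0092, 0.0881]
tool_rot: [0.747, 0.665, -0.001, -0.001]
ft_force: [-4.7, 1.1, 6.0]
grip_width: 0.0135
grip_force: 40.0
time: 35.95
position: [0.6144, -0.0123, 0.0881]
tool_rot: [0.747, 0.665, -0.0, -0.002]
ft_force: [-3.8, 3.1, 7.9]
grip_width: 0.0136
grip_force: 40.0
```

```bash
python3 -m creep '[{"translation":[-1,0.2,0],"roll":0,"gripper":8},{"translation":[-2,0.4,0],"roll":0,"gripper":8},{"translation":[-3,0.7,0],"roll":0,"gripper":8},{"translation":[-3,0.7,0],"roll":0,"gripper":8}]'
python3 -m creep '[{"translation":[-1,0.2,0],"roll":0,"gripper":8},{"translation":[-2,0.4,0],"roll":0,"gripper":8},{"translation":[-2,0.4,0],"roll":0,"gripper":8}]'
```

```text
time: 36.28
position: [0.6147, -0.0152, 0.0881]
tool_rot: [0.747, 0.665, -0.0, -0.002]
ft_force: [-4.3, 3.6, 7.0]
grip_width: 0.0135
grip_force: 40.0
time: 36.53
position: [0.6149, -0.0166, 0.0882]
tool_rot: [0.747, 0.665, 0.0, -0.002]
ft_force: [-3.8, 4.9, 6.8]
grip_width: 0.0139
grip_force: 40.0
```

```bash
python3 -m creep '[{"translation":[-1,0.2,0],"roll":0,"gripper":8},{"translation":[-2,0.4,0],"roll":0,"gripper":8},{"translation":[-2,0.4,0],"roll":0,"gripper":8}]'
python3 -m creep '[{"translation":[-1,0.2,0],"roll":0,"gripper":8},{"translation":[-2,0.4,0],"roll":0,"gripper":8},{"translation":[-2,0.4,0],"roll":0,"gripper":8}]'
```

```text
time: 36.78
position: [0.6148, -0.0168, 0.0881]
tool_rot: [0.748, 0.664, 0.001, -0.003]
ft_force: [-3.8, 10.5, 7.6]
grip_width: 0.0137
grip_force: 40.0
time: 37.03
position: [0.6148, -0.017, 0.0882]
tool_rot: [0.748, 0.664, 0.002, -0.005]
ft_force: [-3.4, 14.7, 8.4]
grip_width: 0.0137
grip_force: 40.0
```

```bash
python3 -m creep '[{"translation":[0,0,0],"roll":6,"gripper":8},{"translation":[0,0,0],"roll":12,"gripper":8},{"translation":[0,0,0],"roll":18,"gripper":8},{"translation":[0,0,0],"roll":24,"gripper":8},{"translation":[0,0,0],"roll":30,"gripper":8}]' 50
python3 -m creep '[{"translation":[0,0,0],"roll":6,"gripper":8},{"translation":[0,0,0],"roll":12,"gripper":8},{"translation":[0,0,0],"roll":18,"gripper":8},{"translation":[0,0,0],"roll":24,"gripper":8},{"translation":[0,0,0],"roll":30,"gripper":8}]'
python3 -m creep '[{"translation":[0,0,0],"roll":5,"gripper":8},{"translation":[0,0,0],"roll":10,"gripper":8},{"translation":[0,0,0],"roll":15,"gripper":8},{"translation":[0,0,0],"roll":18,"gripper":8},{"translation":[0,0,0],"roll":18,"gripper":8}]'
python3 -c "
from lib import *
o=st();print(o['moment'])"
```

```text
time: 37.45
position: [0.6151, -0.0171, 0.0881]
tool_rot: [0.895, 0.446, 0.001, -0.004]
ft_force: [-3.0, 14.9, 7.3]
grip_width: 0.0139
grip_force: 50.0
time: 37.87
position: [0.6153, -0.0173, 0.0881]
tool_rot: [0.98, 0.199, -0.0, -0.004]
ft_force: [-2.2, 14.4, 6.6]
grip_width: 0.0137
grip_force: 50.1
time: 38.28
position: [0.6153, -0.0174, 0.0881]
tool_rot: [0.999, 0.045, -0.001, -0.004]
ft_force: [-3.1, 14.0, 6.6]
grip_width: 0.0138
grip_force: 50.0
t 38.28 p [0.6153, -0.0174, 0.0881] yaw 5.18 w 13.8 gf 50.0 F [-3.1, 14.0, 6.6] q [-0.21, 0.72, 1.57, 0.01, 0.86, 1.26]
[2.36909179 0.41542244 0.20463975]
```

```bash
python3 -m creep '[{"translation":[0,0,0],"roll":3,"gripper":8},{"translation":[0,0,0],"roll":4,"gripper":8},{"translation":[0,0,0],"roll":4,"gripper":8}]' >/dev/null
python3 -c "
from lib import *
o=st();print(o['moment'])"
python3 -m creep '[{"translation":[0,0,0],"roll":2,"gripper":8},{"translation":[0,0,0],"roll":3,"gripper":8},{"translation":[0,0,0],"roll":3,"gripper":8}]' >/dev/null
python3 -c "
from lib import *
o=st();print(o['moment'])"
```

```text
t 38.53 p [0.6154, -0.0175, 0.0882] yaw 1.47 w 13.7 gf 51.9 F [-1.8, 14.2, 7.4] q [-0.21, 0.72, 1.57, 0.01, 0.86, 1.33]
[2.54378791 0.39249572 1.1016941 ]
t 38.78 p [0.6151, -0.0175, 0.0881] yaw -1.47 w 14.2 gf 53.7 F [-2.4, 14.5, 7.7] q [-0.21, 0.72, 1.57, 0.01, 0.86, 1.38]
[2.52837745 0.39247083 1.23929681]
```

```bash
python3 -m creep '[{"translation":[0,-2,0],"roll":-4,"gripper":8},{"translation":[0,-3.5,0],"roll":-6,"gripper":8},{"translation":[0,-3.5,0],"roll":-6,"gripper":8}]'
python3 -m creep '[{"translation":[0,0,0],"roll":0,"gripper":40},{"translation":[0,0,0],"roll":0,"gripper":45},{"translation":[0,0,0],"roll":0,"gripper":45},{"translation":[0,0,0],"roll":0,"gripper":45},{"translation":[0,0,-30],"roll":0,"gripper":45}]' 20
python3 -m creep '[{"translation":[0,0,-40],"roll":0,"gripper":60},{"translation":[-30,0,-80],"roll":0,"gripper":60},{"translation":[-55,40,-115],"roll":0,"gripper":60},{"translation":[-55,40,-145],"roll":0,"gripper":60},{"translation":[-55,40,-145],"roll":0,"gripper":60}]' >/dev/null
python3 -m creep '[{"translation":[0,0,0],"roll":0,"gripper":60},{"translation":[0,0,0],"roll":0,"gripper":60}]' >/dev/null
python3 - <<'E'
from lib import *
o=st(); im,C=shot("wrist","w13"); np.save("C13.npy",np.hstack([C[1],C[2][:,None]]))
t=viewer.camera("top"); cv2.imwrite("pics/top2.png",t)
cv2.imwrite("pics/w13c.png",cv2.resize(im[:240,120:420],None,fx=2.5,fy=2.5,interpolation=3))
go(.458,-.339,.16,3.2)
E
```

```text
time: 39.03
position: [0.6151, -0.0171, 0.0881]
tool_rot: [0.999, 0.039, -0.002, -0.001]
ft_force: [-5.0, 4.7, 7.4]
grip_width: 0.0134
grip_force: 49.7
time: 39.45
position: [0.6131, -0.0187, 0.1124]
tool_rot: [0.999, 0.037, -0.005, -0.001]
ft_force: [-0.0, 0.4, -0.6]
grip_width: 0.0389
grip_force: 0.0
t 40.03 p [0.5651, -0.0633, 0.2626] yaw 4.28 w 59.7 gf 0.0 F [-0.2, -0.5, 0.4] q [-0.31, 0.43, 1.55, 0.0, 1.16, 1.19]
shift [-126.6, 267.9, 100.8] roll 1.2 rows 7.5
```

View pics/w13c.png

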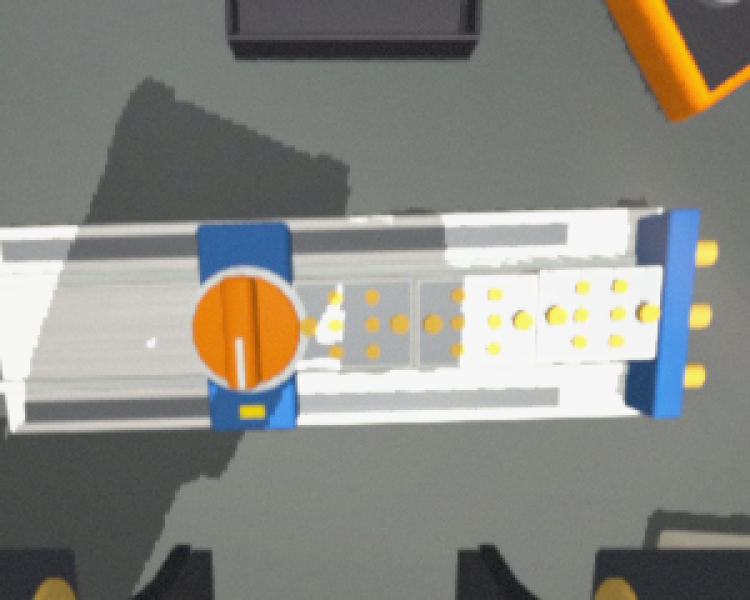

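The row is closed between wall and stop, and the clamp pointer (240,365) is at the yellow mark (252,412), tight. Now back to the selector.

```bash
python3 -m creep '[{"translation":[-80,168,0],"roll":1.5,"gripper":45},{"translation":[-80,168,0],"roll":1.5,"gripper":45},{"translation":[-80,168,0],"roll":1.5,"gripper":45},{"translation":[-80,168,0],"roll":1.5,"gripper":45},{"translation":[-80,168,0],"roll":1.5,"gripper":45}]' >/dev/null
python3 -m creep '[{"translation":[-45,100,30],"roll":0,"gripper":45},{"translation":[-45,100,60],"roll":0,"gripper":45},{"translation":[-45,100,80],"roll":0,"gripper":45},{"translation":[-45,100,90],"roll":0,"gripper":45},{"translation":[-45,100,90],"roll":0,"gripper":45}]' >/dev/null
python3 -m creep '[{"translation":[0,0,0],"roll":0,"gripper":45},{"translation":[0,0,0],"roll":0,"gripper":45}]' >/dev/null
python3 - <<'E'
from lib import *
o=st(); go(.4583,-.339,.102,2.5)
im,C=shot("scene","scene1"); a=im[115:315,160:440]; cv2.imwrite("pics/scene1c.png",cv2.resize(a,None,fx=2.8,fy=2.8,interpolation=3))
E
```

```text
t 41.13 p [0.4585, -0.3376, 0.1723] yaw 2.9 w 44.9 gf 0.0 F [-0.5, 0.0, 0.5] q [-0.83, 0.54, 1.64, 0.0, 0.96, 0.69]
shift [-0.2, 1.4, 70.3] roll 0.4 rows 1.7
```

View pics/scene1c.png

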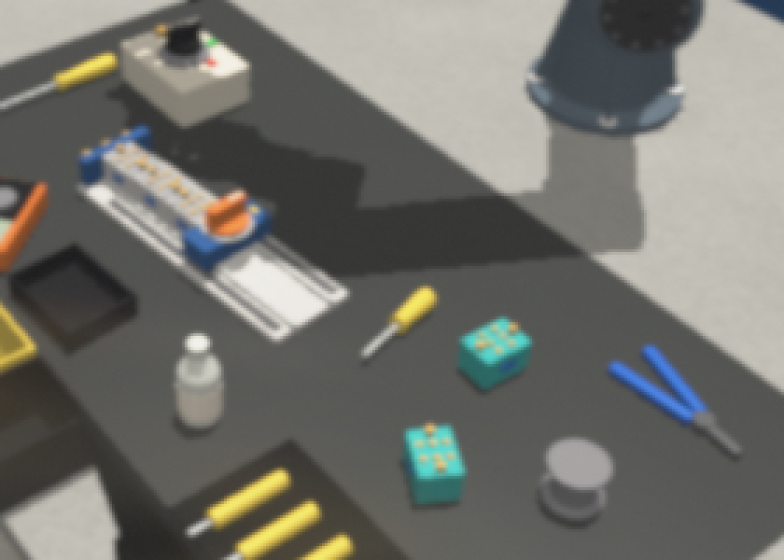

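The scene shows the row closed and every bystander where it was. I'm pressing the selector and turning it back to live.

```bash
python3 -m creep '[{"translation":[0,1.4,25],"roll":0.4,"gripper":45},{"translation":[0,1.4,45],"roll":0.4,"gripper":45},{"translation":[0,1.4,60],"roll":0.4,"gripper":45},{"translation":[0,1.4,70],"roll":0.4,"gripper":40},{"translation":[0,1.4,70],"roll":0.4,"gripper":40}]'
python3 -m creep '[{"translation":[0,0,0],"roll":0,"gripper":8},{"translation":[0,0,0],"roll":0,"gripper":8},{"translation":[0,0,0],"roll":0,"gripper":8},{"translation":[0,0,0],"roll":0,"gripper":8},{"translation":[0,0,0],"roll":0,"gripper":8}]' 20
python3 -m creep '[{"translation":[0,0,0],"roll":0,"gripper":8},{"translation":[0,0,0],"roll":0,"gripper":8},{"translation":[0,0,0],"roll":0,"gripper":8}]'
python3 -m creep '[{"translation":[0,0,4],"roll":0,"gripper":8},{"translation":[0,0,8],"roll":0,"gripper":8},{"translation":[0,0,11],"roll":0,"gripper":8},{"translation":[0,0,12],"roll":0,"gripper":8},{"translation":[0,0,12],"roll":0,"gripper":8}]'
python3 -c "
from lib import *
st()"
```

```text
time: 41.6
position: [0.4581, -0.3386, 0.1019]
tool_rot: [1.0, 0.022, -0.001, -0.001]
ft_force: [-0.0, 0.6, 0.2]
grip_width: 0.0416
grip_force: 0.0
time: 42.02
position: [0.458, -0.3394, 0.1033]
tool_rot: [1.0, 0.021, 0.0, -0.001]
ft_force: [2.4, 7.5, 4.1]
grip_width: 0.0146
grip_force: 3.6
time: 42.27
position: [0.4581, -0.3391, 0.1029]
tool_rot: [1.0, 0.021, 0.0, -0.001]
ft_force: [2.5, 5.0, 3.7]
grip_width: 0.014
grip_force: 19.9
time: 42.68
position: [0.4582, -0.3392, 0.0925]
tool_rot: [1.0, 0.021, 0.0, -0.001]
ft_force: [-0.3, 6.6, 17.3]
grip_width: 0.0138
grip_force: 20.0
t 42.68 p [0.4582, -0.3392, 0.0925] yaw 2.39 w 13.8 gf 20.0 F [-0.3, 6.6, 17.3] q [-0.83, 0.67, 1.69, 0.0, 0.79, 0.69]
```

Pressed 10 mm and bottomed. Turning clockwise 69.5°.

```bash
python3 -m creep '[{"translation":[0,0,0],"roll":6,"gripper":8},{"translation":[0,0,0],"roll":12,"gripper":8},{"translation":[0,0,0],"roll":18,"gripper":8},{"translation":[0,0,0],"roll":24,"gripper":8},{"translation":[0,0,0],"roll":30,"gripper":8}]' >/dev/null
python3 -m creep '[{"translation":[0,0,0],"roll":6,"gripper":8},{"translation":[0,0,0],"roll":12,"gripper":8},{"translation":[0,0,0],"roll":18,"gripper":8},{"translation":[0,0,0],"roll":24,"gripper":8},{"translation":[0,0,0],"roll":30,"gripper":8}]'
python3 -m creep '[{"translation":[0,0,0],"roll":5,"gripper":8},{"translation":[0,0,0],"roll":9.5,"gripper":8},{"translation":[0,0,0],"roll":9.5,"gripper":8},{"translation":[0,0,0],"roll":9.5,"gripper":8}]'
python3 -c "
from lib import *
o=st();print(o['moment'])"
```

```text
time: 43.52
position: [0.4585, -0.3385, 0.0926]
tool_rot: [0.875, -0.484, 0.0, -0.001]
ft_force: [1.7, 8.0, 16.7]
grip_width: 0.0136
grip_force: 20.0
time: 43.85
position: [0.4586, -0.3384, 0.0926]
tool_rot: [0.833, -0.553, 0.0, -0.001]
ft_force: [1.6, 9.3, 16.8]
grip_width: 0.0135
grip_force: 20.0
t 43.85 p [0.4586, -0.3384, 0.0926] yaw -67.08 w 13.5 gf 20.0 F [1.6, 9.3, 16.8] q [-0.83, 0.67, 1.69, 0.0, 0.79, 1.91]
[ 1.73993497 -0.27095634 -0.03131441]
```

```bash
python3 -m creep '[{"translation":[0,0,0],"roll":1.5,"gripper":8},{"translation":[0,0,0],"roll":1.5,"gripper":8},{"translation":[0,0,0],"roll":1.5,"gripper":8}]' >/dev/null
python3 -c "
from lib import *
o=st();print(o['moment'])"
```

```text
t 44.1 p [0.4586, -0.3384, 0.0926] yaw -68.53 w 13.5 gf 20.0 F [0.6, 9.3, 17.1] q [-0.83, 0.67, 1.69, 0.0, 0.79, 1.93]
[ 1.74846392 -0.26802647  0.13133739]
```

```bash
python3 -m creep '[{"translation":[0,0,0],"roll":1,"gripper":8},{"translation":[0,0,-4],"roll":1,"gripper":8},{"translation":[0,0,-9],"roll":0.5,"gripper":8},{"translation":[0,0,-11],"roll":0,"gripper":8},{"translation":[0,0,-11],"roll":0,"gripper":8}]'
python3 -m creep '[{"translation":[0,0,0],"roll":0,"gripper":40},{"translation":[0,0,0],"roll":0,"gripper":45},{"translation":[0,0,0],"roll":0,"gripper":45},{"translation":[0,0,0],"roll":0,"gripper":45},{"translation":[0,0,-30],"roll":0,"gripper":45}]'
python3 -m creep '[{"translation":[0,0,-40],"roll":0,"gripper":60},{"translation":[-30,0,-80],"roll":0,"gripper":60},{"translation":[-45,0,-115],"roll":0,"gripper":60},{"translation":[-45,0,-125],"roll":0,"gripper":60},{"translation":[-45,0,-125],"roll":0,"gripper":60}]' >/dev/null
python3 -m creep '[{"translation":[0,0,0],"roll":0,"gripper":60},{"translation":[0,0,0],"roll":0,"gripper":60}]' >/dev/null
python3 - <<'E'
from lib import *
o=st(); im,C=shot("wrist","w14")
cv2.imwrite("pics/w14c.png",cv2.resize(im[:240,130:380],None,fx=2.5,fy=2.5,interpolation=3))
p=proj(C,(.4583,-.339,.104)); print("knob",p, (p-[130,0])*2.5)
E
```

```text
time: 44.52
position: [0.4586, -0.3385, 0.1022]
tool_rot: [0.826, -0.563, -0.0, -0.001]
ft_force: [3.8, 7.0, 4.5]
grip_width: 0.0139
grip_force: 20.0
time: 44.93
position: [0.4549, -0.3378, 0.1267]
tool_rot: [0.826, -0.563, -0.006, -0.001]
ft_force: [-0.5, -0.8, -1.2]
grip_width: 0.0389
grip_force: 0.0
t 45.52 p [0.4409, -0.2982, 0.2553] yaw -68.58 w 59.7 gf 0.0 F [-0.2, 0.4, -0.7] q [-0.8, 0.39, 1.65, -0.0, 1.11, 1.96]
knob [251.35432762 143.38539503] [303.38581906 358.46348757]
```

View pics/w14c.png

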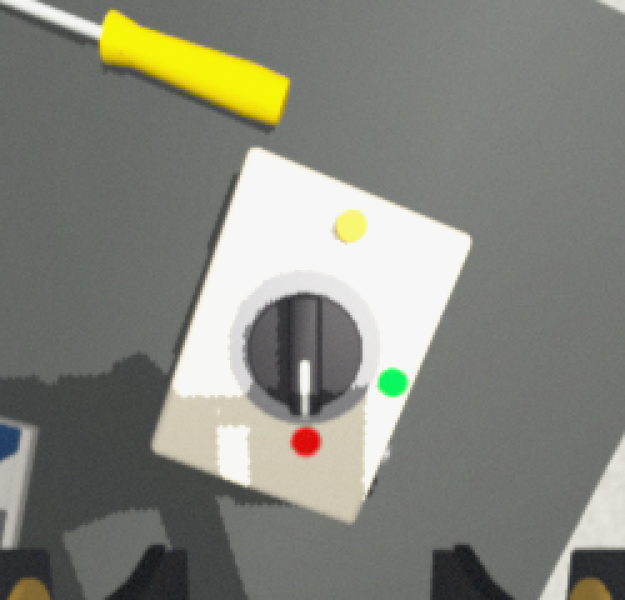

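The pointer (305,390) is at the red dot (305,441). While I lifted, the force fell from 17 N to the resting 4 N with no downward pull, so the knob is up.

```bash
python3 -c "
from rig import hand_in
print(hand_in())"
```

```text
the job is handed in; nothing more can be done
None
```

I handed the job in at about 46 s: all three modules are clamped in the tray between end wall and stop, the clamp is fully tight, and the selector is back at live. That the selector sprang up I judged from the lifting force, because the picture could not show it.

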